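# Pack the sharpening kit, shut the lid and clamp it

## Robot

A 7-joint arm with a two-finger parallel gripper is mounted at the origin on a cart in front of the work surface, level with it; the furniture and walls round the work are solid. World frame = base frame: x ahead of the robot, y to its left, z up, the work surface at z = 0. Lengths are in m, angles in degrees, forces in N, time in s.
With the tool pointing down it reaches from about 0.425 to 0.875 m from the base axis. Payload 4.7 kg.
Tool frame: the origin (TCP) lies on the centre line of the jaws, within the pads' length; the fingertips stand 11 mm ahead of it and the grasp point (between the pads) lies 8 mm behind it; z points along the fingers, y is the direction in which the jaws open and shut (so a half turn about z gives the same grasp; the last joint's range is limited). The gripper opens to 87 mm and grips with 3 to 60 N. Pads are 19 mm wide; open, the fingers measure 117 mm over their backs; the gripper's body (75 mm by 190 mm) begins 51 mm behind the grasp point.
Start: joints at [65.609, 18.392, -4.016, 83.108, 1.295, 78.541, -3.26], TCP at [0.277, -0.588, 0.234] pointing down, gripper open.
Joint ranges: [-163.93, 163.93], [-17.29, 119.83], [-79.2, 71.16], [3.27, 140.29], [-89.18, 269.18], [5.43, 117.66], [-154.24, 154.24]. Speed limits (degrees/s): [147.25, 147.25, 180, 180, 180, 180, 180].

## Interface

Orientations are given as [roll, pitch, yaw] about the fixed x, y, z axes, in that order (R = Rz(yaw) Ry(pitch) Rx(roll)).
In Python, from cell import env gives the robot as it stands.
- The arm moves only by the tool servo_tool, never from a script. Its argument "moves" is text: rows parted by semicolons, each of 7 numbers parted by spaces: the shift along the tool's x, y, z as a fraction of full scale, then the turn, a rotation vector about the tool's x, y, z as a fraction of full scale, then the gripper's target within -1 to 1 (shut at 1, half-way at 0, fully open at -1). A call has 1 to 20 rows; each row shifts and turns the pose as measured when the row begins, along the tool's axes as they then stand; what a row does not reach is not made up. Full scale, the value 1, is 1000 mm for a shift and 0.5 rad for a turn. A row lasts 1/12 s, in which the tool goes at most 41.7 mm and 7.16 degrees, less where a joint would pass 70% of its speed; a pose out of reach is approached as far as the arm can. A call with a number of a shift or a turn outside -1 to 1 is refused whole. A call with a gripper value outside its range is refused whole. The fingers move at their own pace and stop on an object; "squeeze" is the grip in N (left out, the last holds). Time passes only in rows, so rows that do not move let the fingers close. It gives the time, the measured TCP pose, the force and the opening at its end, in the units of the state.
- env.get_obs(): the state, without advancing time (a new reading comes with each control period).
- env.read_camera(name): name is "scene" or "top" or "wrist"; returns a dict with "img" (480x640x3 uint8, red, green, blue), "range_z" (480x640 float32, m along the optical axis (not along the pixel's ray), 0 where there is no reading), "mtx" (3x3 intrinsics, pixels), "T" (4x4, takes a point from camera to world coordinates); the wrist camera has in their place "hand_eye" (4x4, takes a point from camera to tool coordinates, whose origin is the TCP and whose axes are the flange's). Camera axes: x right, y up, looking along -z (the intrinsics and any distortion apply to the point x, -y, -z); pixel columns grow to the right and rows downward; lengths in m; the calibration is good to about 2 mm. A picture is of the moment at which its call begins: read the wrist's pose just before it.
- env.sign_off(): hands the job in, once; it reports no verdict.
The state is a dict: "time_s": time; "qpos": joint angles; "joint_velocities": joint speeds; "effort": joint torques, N m; "tool_pos": TCP position; "tool_rot": TCP orientation; "force": force on the tool from outside, world axes, zero at the start; "wrist_torque": the same for the moment, N m; "grip_width": finger opening in m.
Only numpy, scipy, OpenCV 4.12 (cv2) and the standard library are available. Lean on these libraries where they do the work, as an engineer would, in place of code of your own. Each camera call takes 0.05 s, during which the arm holds its last target.

## Task

Take the stray wooden offcut out of the open kit box and put it in the scrap tray, and pack every piece of the sharpening kit that is out on the bench (three or four of these: two sanding blocks, the whetstone, the tin of wax) into the box so that they lie flat on its floor. When all are in, lower the hinged lid gently until it is fully shut, and last swing the clamp lever across the lid until it stops. Do not knock the glue bottle over.

Things in the scene. Friction and masses are not known exactly. Their poses are not given: they have to be found in the camera images.
- kit_box: Long low wooden box fixed to the bench, 166 (x) by 406 (y) by 44 mm high without lid; walls 8 mm, floor 8 mm thick: inside 150 by 390 mm, 36 mm deep. Origin: centre of the underside; its +x points to the hinged far side. Holds four pieces side by side along y, 90 mm apart, short sides along y, leaving 25 mm gaps for fingers; the open lid stands close behind, so keep the gripper narrow in x.
- box_floor (a point): Centre of the box's inner floor, 8 mm over the bench.
- box_lid (a joint): Lid hinge, rad: 0 = fully shut on the rim, positive = open, about 1.5 = upright. Starts at 1.4 to 1.6, stop at 1.7. Stiff hinge: it stays where it is left, about 3 N at the front edge move it.
- lid_hinge (a point): Middle of the hinge line, 83 mm along the box's +x from its origin and 44 mm high. Its frame turns with the lid: -x runs to the lid's front edge, +z out of its outer face. The lid is a board 168 mm from hinge to front edge, 406 mm wide, 10 mm thick (outer face at +10.5 mm), with two 4 mm battens on it 165 mm left and right of the middle.
- lid_tab (a point): Centre of the dark wooden finger tab, 90 mm wide, 8 mm thick, that projects 16 mm from the middle of the lid's front edge.
- clamp_lever (a joint): Clamp lever, rad: 0 = shut, its arm pointing across the lid (the box's +x), stop at 0; positive = swung open to the box's -y side (about 1.57: along the front). Turns about an upright axis, stiff (about 1.5 N at the knob), stays where it is left.
- lever_pivot (a point): The lever's upright axis on the block, at the arm's underside 58 mm over the bench (105 mm in front of the box's centre, 20 mm to its +y side).
- lever_knob (a point): Centre of the round upright black knob at the arm's end, 95 mm from the pivot; knob diameter 18 mm, from 64 to 100 mm over the bench (centre 84 mm). It can be pinched from above and led round, or pushed.
- scrap_tray: Small open dark wooden tray fixed to the bench, 130 (x) by 150 (y) by 26 mm high, walls 6 mm, floor 6 mm. Origin: centre of its underside.
- offcut_mid (a point): Centre of the pale wooden offcut, 42 (x) by 58 (y) by 26 mm, that starts in the box, its 42 mm side roughly along the box's y.
- sand_block_a_mid (a point): Centre of the dark hardwood sanding block, 64 (x) by 84 (y) by 30 mm. May be absent.
- sand_block_b_mid (a point): Centre of the pale sanding block with black abrasive on its underside, 64 (x) by 92 (y) by 25 mm. May be absent.
- whetstone_mid (a point): Centre of the grey whetstone, 110 (x) by 59 (y) by 22 mm. May be absent.
- wax_tin_mid (a point): Centre of the round metal tin of red wax, diameter 66 mm, 28 mm high. May be absent.
- glue_bottle: Glue bottle, diameter 52 mm, 159 mm high, standing on the bench beyond the kit; not to be knocked over. Origin: centre of its underside.

How it is judged:
By the outcome, as a careful person would: the job done as asked, in the order asked, and still so for the second after the job is handed in, with the robot touching nothing.
Of sand_block_a, sand_block_b, whetstone, wax_tin only 3 to 4 are there at a start; the rules pass over those that are not, and their reading is None.
At some moment in a run one of sand_block_a, sand_block_b, whetstone, wax_tin, offcut may be knocked a few centimetres aside while the robot is not near it.
Once in a run the grip may slacken for a moment while it holds something.
It also fails if it takes over 210 s, if anything falls off the work surface, if the arm or the gripper's body presses on something with over 40 N, if the wrist force passes 120 N, or if a joint passes its speed limit or range.

## Working session

There is one attempt and no reset: what is moved stays moved. The work goes in short steps, Python scripts to look and compute and a tool call to move; the robot and the scene stay as the last step left them, time stands still between calls to the robot, and variables do not carry over. Pictures are saved under pics/ and viewed, and the job is handed in when it is done.

Besides the shell and the picture viewer there is one more tool, called after "Emit:" as name(argument=value, ...) on one line, values as JSON. servo_tool: Moves the arm, as the interface text tells. Its arguments: {"type":"object","properties":{"moves":{"type":"string"},"squeeze":{"type":"number"}},"required":["moves"]}

```bash
ls; mkdir -p pics
python3 - <<'E'
from cell import env
import cv2
o=env.get_obs(); print(o)
for n in ["scene","top"]:
    c=env.read_camera(n); cv2.imwrite(f"pics/{n}0.png",c["img"][:,:,::-1]); print(n,c["mtx"],c["T"],[k for k in c])
E
```

```text
pics
{'time_s': 0.0, 'qpos': array([65.60727844, 18.43958069, -4.01660837, 83.1754881 ,  1.29321031,
       78.54224882, -3.25974282]), 'joint_velocities': array([-0.0275611 , -0.13119715, -0.04572694,  0.06843162, -0.00841581,
        0.02693004, -0.11152326]), 'effort': array([-1.85166323e-04, -4.91286385e+01, -4.03821990e-01, -3.12527955e+01,
       -6.38072868e-02,  4.36350110e-02,  1.73114868e-04]), 'tool_pos': array([ 0.27650368, -0.58765043,  0.23245061]), 'tool_rot': array([-1.79887834e+02,  3.77813959e-03,  2.52034098e+01]), 'force': array([-0.54511957, -0.57063336,  0.822442  ]), 'wrist_torque': array([-0.01422505, -0.00100788,  0.01244591]), 'grip_width': 0.08710978091218136}
scene [[564.43244705   0.         307.07214304]
 [  0.         564.43244705 246.37056463]
 [  0.           0.           1.        ]] [[ 7.75809572e-01  3.26264256e-01 -5.40065869e-01 -2.10685832e-01]
 [-6.30966841e-01  4.00354692e-01 -6.64527626e-01 -1.07640952e+00]
 [-5.93707282e-04  8.56310549e-01  5.16460929e-01  8.73248918e-01]
 [ 0.00000000e+00  0.00000000e+00  0.00000000e+00  1.00000000e+00]] ['img', 'range_z', 'mtx', 'T']
top [[478.30470071   0.         318.45231271]
 [  0.         478.30470071 250.13689705]
 [  0.           0.           1.        ]] [[ 0.02861473  0.98232059 -0.18500665  0.39762546]
 [-0.99955685  0.02660037 -0.01336143 -0.0648051 ]
 [-0.00820396  0.185307    0.98264643  1.32069103]
 [ 0.          0.          0.          1.        ]] ['img', 'range_z', 'mtx', 'T']
```

View pics/scene0.png

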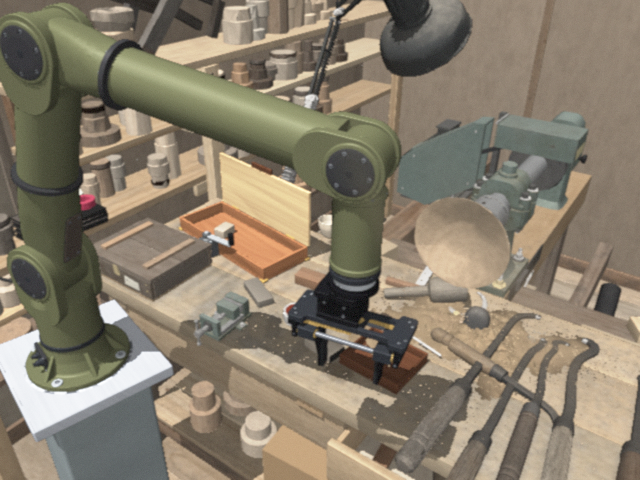

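View pics/top0.png

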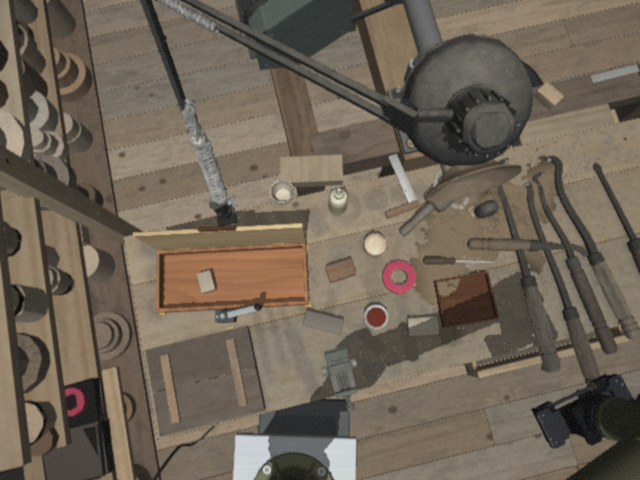

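```bash
cat > h.py <<'E'
from cell import env
import cv2, numpy as np
from scipy.spatial.transform import Rotation as R
def cam(n):
    o=env.get_obs(); c=env.read_camera(n)
    if n=="wrist":
        T=np.eye(4);T[:3,:3]=R.from_euler('xyz',o['tool_rot'],degrees=True).as_matrix();T[:3,3]=o['tool_pos'];c['T']=T@c['hand_eye']
    return c
def cloud(c):
    h,w=c['range_z'].shape; v,u=np.mgrid[:h,:w]; z=c['range_z']; K=c['mtx']
    P=np.stack([(u-K[0,2])/K[0,0]*z,-(v-K[1,2])/K[1,1]*z,-z],-1)
    return P@c['T'][:3,:3].T+c['T'][:3,3]
def ray(c,uv,h):
    K=c['mtx']; d=np.array([(uv[0]-K[0,2])/K[0,0],-(uv[1]-K[1,2])/K[1,1],-1]); d=c['T'][:3,:3]@d; o=c['T'][:3,3]
    return o+d*(h-o[2])/d[2]
def save(c,name,crop=None,s=1):
    i=c['img'][:,:,::-1]
    if crop: i=i[crop[1]:crop[3],crop[0]:crop[2]]
    if s!=1: i=cv2.resize(i,None,fx=s,fy=s,interpolation=cv2.INTER_CUBIC)
    cv2.imwrite(f"pics/{name}.png",i)
E
python3 - <<'E'
from h import *
c=cam("top"); save(c,"top1",(140,180,510,350),2.1)
P=cloud(c)
for u,v in [(206,280),(190,260),(280,260),(341,269),(323,320),(376,316),(423,325),(400,277),(375,243),(338,195),(466,299),(350,295),(220,232),(232,316),(258,307),(341,370)]:
    print((u,v),P[v,u].round(3), c['img'][v,u])
E
```

```text
(206, 280) [0.549 0.255 0.033] [176 164 146]
(190, 260) [0.607 0.31  0.009] [162 114  81]
(280, 260) [0.614 0.059 0.009] [153 108  76]
(341, 269) [ 0.59 -0.11  0.03] [127 103  82]
(323, 320) [ 0.451 -0.065  0.021] [118 114 103]
(376, 316) [ 0.466 -0.206  0.028] [108  55  39]
(423, 325) [ 0.445 -0.332  0.028] [102  95  87]
(400, 277) [ 0.576 -0.275  0.001] [140 129 112]
(375, 243) [ 0.66  -0.2    0.053] [220 204 174]
(338, 195) [ 0.767 -0.095  0.134] [185 181 159]
(466, 299) [ 0.52  -0.456  0.003] [79 52 34]
(350, 295) [ 0.523 -0.137  0.002] [152 138 116]
(220, 232) [0.645 0.187 0.206] [119 104  79]
(232, 316) [0.453 0.172 0.068] [148 154 155]
(258, 307) [0.476 0.101 0.105] [56 56 57]
(341, 370) [ 0.324 -0.114  0.057] [101 105  97]
```

View pics/top1.png

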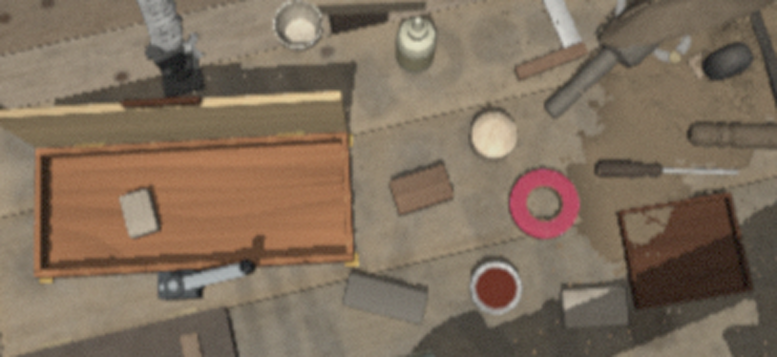

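```bash
cat >> h.py <<'E'
def comp(P,lo,hi,reg,minpix=60):
    x,y,z=P[...,0],P[...,1],P[...,2]
    m=((z>lo)&(z<hi)&(x>reg[0])&(x<reg[1])&(y>reg[2])&(y<reg[3])).astype(np.uint8)
    n,l,s,_=cv2.connectedComponentsWithStats(m,connectivity=4)
    out=[]
    for i in range(1,n):
        if s[i,4]<minpix: continue
        q=P[l==i]; zt=np.percentile(q[:,2],90); t=q[q[:,2]>zt-0.006]
        r=cv2.minAreaRect((t[:,:2]*1000).astype(np.float32))
        out.append((s[i,4],zt.round(4),np.round(r[0],1),np.round(r[1],1),round(r[2],1)))
    return out
E
python3 - <<'E'
from h import *
c=cam("top"); P=cloud(c)
for o in comp(P,0.012,0.3,(0.38,0.8,-0.56,-0.01)): print(o)
print('box')
for o in comp(P,0.036,0.050,(0.38,0.8,-0.02,0.5)): print(o)
for o in comp(P,0.02,0.036,(0.48,0.63,0.03,0.4)): print(o)
print('knob');
for o in comp(P,0.055,0.12,(0.38,0.50,-0.02,0.4),8): print(o)
print('lid')
for o in comp(P,0.06,0.3,(0.55,0.8,-0.02,0.5)): print(o)
# box corners by ray at rim
for uv in [(158.5,251.5),(306.5,245),(308,305),(159,311)]: print(ray(c,uv,0.044))
E
```

```text
(np.int32(1578), np.float64(0.2704), array([ 784.9, -383.2]), array([ 22.7, 117.6]), 21.5)
(np.int32(412), np.float64(0.1309), array([772.5, -96.4]), array([24. , 23.9]), 79.5)
(np.int32(1347), np.float64(0.0613), array([ 735.7, -507.5]), array([ 46.8, 105.7]), 88.3)
(np.int32(214), np.float64(0.0196), array([ 768.8, -279.1]), array([19.5, 99.6]), 22.8)
(np.int32(418), np.float64(0.0528), array([ 657. , -200.7]), array([55.5, 53.7]), 79.5)
(np.int32(167), np.float64(0.0474), array([572.3, -14. ]), array([157.4,  10.7]), 1.2)
(np.int32(334), np.float64(0.0254), array([ 617.8, -415.5]), array([173.1,  27.5]), 88.2)
(np.int32(472), np.float64(0.0334), array([ 587.2, -108.3]), array([45. , 74.4]), 19.4)
(np.int32(652), np.float64(0.0229), array([ 573.9, -269.4]), array([88.3, 88.3]), 0.8)
(np.int32(600), np.float64(0.0289), array([ 518.3, -448.7]), array([129.7, 151.2]), 10.9)
(np.int32(489), np.float64(0.032), array([ 463.3, -206.5]), array([63.8, 64.5]), 1.6)
(np.int32(612), np.float64(0.0255), array([446.2, -64.9]), array([104.2,  41.8]), 77.2)
(np.int32(576), np.float64(0.0276), array([ 442.5, -333.2]), array([47.7, 82.2]), 4.9)
box
(np.int32(1397), np.float64(0.0477), array([555.5, 185.4]), array([176.2, 406.2]), 4.8)
(np.int32(130), np.float64(0.0341), array([571.2, 368.3]), array([ 74.1, 164.4]), 61.1)
(np.int32(194), np.float64(0.0354), array([545.9, 255.7]), array([56.5, 39. ]), 19.9)
knob
(np.int32(306), np.float64(0.0977), array([476.4, 104.2]), array([15.4, 15.2]), 2.3)
(np.int32(827), np.float64(0.0769), array([401.6, 218.5]), array([ 48.1, 195.6]), 1.8)
lid
(np.int32(943), np.float64(0.251), array([789. , 217.8]), array([36.1, 21.8]), 89.5)
(np.int32(2963), np.float64(0.2126), array([649., 193.]), array([ 12. , 405.2]), 4.7)
[0.62243001 0.3877685  0.044     ]
[ 0.65133764 -0.01450977  0.044     ]
[ 0.48883232 -0.02390735  0.044     ]
[0.4618352  0.37182904 0.044     ]
```

```bash
cat >> h.py <<'E'
def rows(target,yaw,n,grip=-1,p=True):
    """world delta -> tool-frame shift rows; n rows; yaw turned evenly along"""
    o=env.get_obs(); Rm=R.from_euler('xyz',o['tool_rot'],degrees=True)
    Rt=R.from_euler('xyz',[180,0,yaw],degrees=True)
    rv=(Rm.inv()*Rt).as_rotvec(); d=(np.array(target)-o['tool_pos'])/n
    print('pos',o['tool_pos'].round(4),'rot',o['tool_rot'].round(2),'total tool shift',(Rm.inv().apply(d*n)).round(4),'rotvec deg',np.degrees(rv).round(2))
    L=[]
    for k in range(n):
        Rk=Rm*R.from_rotvec(rv*k/n); s=Rk.inv().apply(d)
        t=rv/n/0.5
        L.append(' '.join(f'{a:.4f}' for a in s)+' '+' '.join(f'{a:.3f}' for a in t)+f' {grip}')
    if p: print('; '.join(L) if yaw is not None and abs(rv[2])>0.05 else f'{n} x  {L[0]}')
E
python3 - <<'E'
from h import *
c=cam("wrist"); print(c['hand_eye'].round(3)); print(c['mtx'].round(1)); save(c,"w0")
t=cam("top");P=cloud(t)
for uv in [(200,150),(215,205),(300,60),(400,120),(160,30)]: print(P[uv[1],uv[0]].round(3))
rows((0.46,-0.18,0.45),5,12)
E
```

```text
[[-0.002  0.964  0.267  0.071]
 [ 1.     0.001  0.001 -0.   ]
 [ 0.     0.267 -0.964 -0.151]
 [ 0.     0.     0.     1.   ]]
[[351.9   0.  315.8]
 [  0.  351.9 236.5]
 [  0.    0.    1. ]]
[0.814 0.224 0.299]
[0.739 0.227 0.109]
[ 0.783 -0.023  0.712]
[ 0.684 -0.159  0.735]
[0.968 0.259 0.508]
pos [ 0.2767 -0.588   0.2332] rot [-179.97    0.     25.2 ] total tool shift [ 0.3396 -0.2912 -0.2167] rotvec deg [-3.00e-02  1.00e-02  2.02e+01]
0.0283 -0.0243 -0.0181 -0.000 0.000 0.059 -1; 0.0276 -0.0251 -0.0181 -0.000 0.000 0.059 -1; 0.0268 -0.0259 -0.0181 -0.000 0.000 0.059 -1; 0.0261 -0.0267 -0.0181 -0.000 0.000 0.059 -1; 0.0253 -0.0274 -0.0181 -0.000 0.000 0.059 -1; 0.0244 -0.0281 -0.0181 -0.000 0.000 0.059 -1; 0.0236 -0.0289 -0.0181 -0.000 0.000 0.059 -1; 0.0228 -0.0295 -0.0181 -0.000 0.000 0.059 -1; 0.0219 -0.0302 -0.0181 -0.000 0.000 0.059 -1; 0.0210 -0.0308 -0.0181 -0.000 0.000 0.059 -1; 0.0201 -0.0314 -0.0181 -0.000 0.000 0.059 -1; 0.0191 -0.0320 -0.0181 -0.000 0.000 0.059 -1
```

View pics/w0.png

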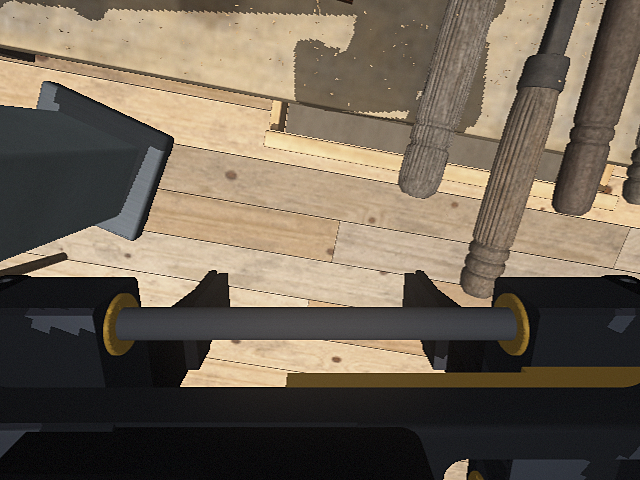

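Run:
```python
from h import *
rows((0.45,-0.17,0.45),90,15)
```

```text
pos [ 0.2767 -0.588   0.2332] rot [-179.97    0.     25.2 ] total tool shift [ 0.3348 -0.3045 -0.2166] rotvec deg [-3.00e-02 -2.00e-02 -6.48e+01]
0.0223 -0.0203 -0.0144 -0.000 -0.000 -0.151 -1; 0.0238 -0.0186 -0.0144 -0.000 -0.000 -0.151 -1; 0.0251 -0.0167 -0.0144 -0.000 -0.000 -0.151 -1; 0.0263 -0.0148 -0.0144 -0.000 -0.000 -0.151 -1; 0.0273 -0.0128 -0.0144 -0.000 -0.000 -0.151 -1; 0.0282 -0.0107 -0.0144 -0.000 -0.000 -0.151 -1; 0.0289 -0.0085 -0.0144 -0.000 -0.000 -0.151 -1; 0.0295 -0.0063 -0.0145 -0.000 -0.000 -0.151 -1; 0.0299 -0.0041 -0.0145 -0.000 -0.000 -0.151 -1; 0.0301 -0.0018 -0.0145 -0.000 -0.000 -0.151 -1; 0.0302 0.0005 -0.0145 -0.000 -0.000 -0.151 -1; 0.0300 0.0028 -0.0145 -0.000 -0.000 -0.151 -1; 0.0297 0.0050 -0.0145 -0.000 -0.000 -0.151 -1; 0.0293 0.0072 -0.0145 -0.000 -0.000 -0.151 -1; 0.0287 0.0094 -0.0145 -0.000 -0.000 -0.151 -1
```

Emit:
servo_tool(moves="0.022 -0.02 -0.015 0 0 -0.15 -1; 0.024 -0.019 -0.015 0 0 -0.15 -1; 0.025 -0.017 -0.015 0 0 -0.15 -1; 0.026 -0.015 -0.015 0 0 -0.15 -1; 0.027 -0.013 -0.015 0 0 -0.15 -1; 0.028 -0.011 -0.015 0 0 -0.15 -1; 0.029 -0.009 -0.015 0 0 -0.15 -1; 0.03 -0.006 -0.015 0 0 -0.15 -1; 0.03 -0.004 -0.015 0 0 -0.15 -1; 0.03 -0.002 -0.015 0 0 -0.15 -1; 0.03 0 -0.015 0 0 -0.15 -1; 0.03 0.003 -0.015 0 0 -0.15 -1; 0.03 0.005 -0.015 0 0 -0.15 -1; 0.03 0.007 -0.015 0 0 -0.15 -1; 0.03 0.01 -0.015 0 0 -0.15 -1; 0 0 0 0 0 0 -1")

```text
time_s: 1.63
tool_pos: [0.4451, -0.1429, 0.4663]
tool_rot: [-179.9, -0.1, 92.7]
force: [0.7, -0.0, 1.0]
grip_width: 0.0868
```

Run:
```python
from h import *
o=env.get_obs();print(o['time_s'],o['qpos'].round(1),o['tool_pos'],o['tool_rot'])
c=cam("wrist"); save(c,"w1"); P=cloud(c)
for o in comp(P,0.010,0.3,(0.38,0.8,-0.56,0.5),150): print(o)
rows((0.50,0.18,0.45),185,16)
```

```text
1.6333 [ 44.4  -3.6 -27.6  81.1  -1.8 102.2  19.2] [ 0.44514573 -0.14290885  0.46630705] [-1.79920512e+02 -1.37564228e-01  9.26680216e+01]
(np.int32(10778), np.float64(0.2049), array([661.3,  34.7]), array([11.7, 89.1]), 4.8)
(np.int32(1706), np.float64(0.023), array([445.6, -64.8]), array([105.1,  41.9]), 77.3)
(np.int32(1357), np.float64(0.0309), array([ 586.5, -108.7]), array([45.4, 75.4]), 18.8)
(np.int32(2067), np.float64(0.131), array([771.3, -96.3]), array([23.9, 23. ]), 84.0)
(np.int32(1163), np.float64(0.0288), array([ 461.9, -205.8]), array([65.1, 65. ]), 17.2)
(np.int32(1212), np.float64(0.0503), array([ 656.8, -200. ]), array([58.3, 58.6]), 66.8)
(np.int32(1520), np.float64(0.0198), array([ 573. , -268.9]), array([88.9, 89.3]), 40.7)
(np.int32(460), np.float64(0.0169), array([ 767.7, -279.4]), array([18.8, 99.3]), 23.2)
(np.int32(794), np.float64(0.0372), array([ 740.8, -327.1]), array([24.9, 57.2]), 51.1)
(np.int32(1083), np.float64(0.0247), array([ 440.9, -329.7]), array([48. , 78.8]), 4.7)
(np.int32(172), np.float64(0.0263), array([ 583.1, -467.1]), array([ 5.9, 72.5])
[... 274 characters left out ...]
0.202 -1; 0.0197 0.0063 0.0009 -0.000 -0.000 -0.202 -1; 0.0189 0.0083 0.0009 -0.000 -0.000 -0.202 -1; 0.0180 0.0102 0.0009 -0.000 -0.000 -0.202 -1; 0.0169 0.0119 0.0009 -0.000 -0.000 -0.202 -1; 0.0156 0.0136 0.0009 -0.000 -0.000 -0.202 -1; 0.0141 0.0151 0.0009 -0.000 -0.000 -0.202 -1; 0.0126 0.0164 0.0009 -0.000 -0.000 -0.202 -1; 0.0108 0.0176 0.0009 -0.000 -0.000 -0.202 -1; 0.0090 0.0186 0.0009 -0.000 -0.000 -0.202 -1; 0.0071 0.0194 0.0009 -0.000 -0.000 -0.202 -1; 0.0051 0.0200 0.0009 -0.000 -0.000 -0.202 -1; 0.0030 0.0205 0.0009 -0.000 -0.000 -0.202 -1; 0.0009 0.0207 0.0009 -0.000 -0.000 -0.202 -1; -0.0011 0.0206 0.0009 -0.000 -0.000 -0.202 -1; -0.0032 0.0204 0.0009 -0.000 -0.000 -0.202 -1
```

View pics/w1.png

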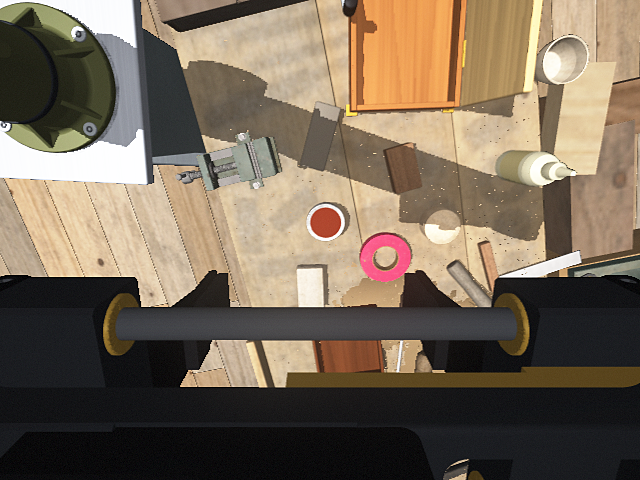

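Emit:
servo_tool(moves="0.02 0.004 0 0 0 -0.2 -1; 0.02 0.006 0 0 0 -0.2 -1; 0.019 0.008 0 0 0 -0.2 -1; 0.018 0.01 0 0 0 -0.2 -1; 0.017 0.012 0 0 0 -0.2 -1; 0.016 0.014 0 0 0 -0.2 -1; 0.014 0.015 0 0 0 -0.2 -1; 0.013 0.016 0 0 0 -0.2 -1; 0.011 0.018 0 0 0 -0.2 -1; 0.009 0.019 0 0 0 -0.2 -1; 0.007 0.019 0 0 0 -0.2 -1; 0.005 0.02 0 0 0 -0.2 -1; 0.003 0.02 0 0 0 -0.2 -1; 0 0.02 0 0 0 -0.2 -1; 0 0.01 0 0 0 -0.1 -1; 0 0 0 0 0 0 -1")

```text
time_s: 3.02
tool_pos: [0.4931, 0.1397, 0.4542]
tool_rot: [-179.5, -0.8, 177.0]
force: [0.1, 0.2, 0.2]
grip_width: 0.087
```

Run:
```python
from h import *
o=env.get_obs();print(o['time_s'],o['qpos'].round(1),o['tool_pos'],o['tool_rot'])
c=cam("wrist"); save(c,"w2"); P=cloud(c)
for o in comp(P,0.02,0.037,(0.47,0.63,0.0,0.4),80): print(o)
for o in comp(P,0.038,0.05,(0.4,0.65,-0.05,0.4),80): print('rim',o)
print('knob');
for o in comp(P,0.085,0.12,(0.38,0.52,-0.02,0.4),8): print(o)
for o in comp(P,0.195,0.3,(0.6,0.8,-0.05,0.45),100): print('lid',o)
```

```text
3.0167 [ 24.1   4.1 -45.7  76.3   3.1 101.8  66.1] [0.49307445 0.13965729 0.45422797] [-179.51574909   -0.83191752  176.99347417]
(np.int32(651), np.float64(0.0353), array([584.1, 344.6]), array([105.6, 210.9]), 49.2)
(np.int32(793), np.float64(0.035), array([545.5, 256. ]), array([55.1, 38. ]), 18.8)
rim (np.int32(3972), np.float64(0.0469), array([540.9, 183.6]), array([204.7, 405.9]), 4.6)
knob
(np.int32(123), np.float64(0.1003), array([476.4, 105. ]), array([15.9, 15.8]), 85.9)
lid (np.int32(695), np.float64(0.2114), array([659.9,  58.8]), array([ 10.7, 136.6]), 4.1)
lid (np.int32(118), np.float64(0.2283), array([652.7, 172.9]), array([ 5.7, 49.4]), 0.4)
```

View pics/w2.png

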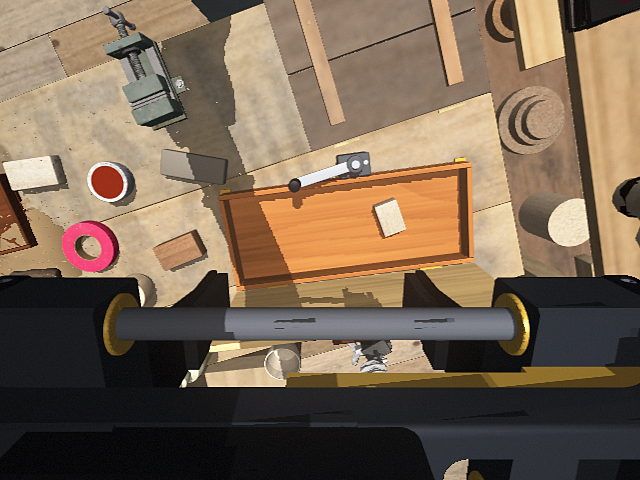

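Run:
```python
from h import *
for n in ["wrist","top"]:
    c=cam(n); P=cloud(c).reshape(-1,3)
    m=(P[:,2]>0.041)&(P[:,2]<0.05)&(P[:,0]>0.4)&(P[:,0]<0.68)&(P[:,1]>-0.05)&(P[:,1]<0.42)
    q=P[m][:,:2]
    for yaw in (4.0,4.4,4.8):
        a=np.radians(yaw); X=q@[np.cos(a),np.sin(a)]; Y=q@[-np.sin(a),np.cos(a)]
        # end walls
        ym=np.median(Y); 
        lo=Y[Y<Y.min()+0.02]; hi=Y[Y>Y.max()-0.02]
        k=(Y>Y.min()+.02)&(Y<Y.min()+.12)
        print(n,yaw,'Yext',np.percentile(Y,[0.2,99.8]).round(4),'centerY',((np.percentile(Y,.2)+np.percentile(Y,99.8))/2).round(4))
        # near wall x in two places
        for s in ((.01,.06),(.33,.38)):
            yy=Y-np.percentile(Y,.2); kk=(yy>s[0]+0.0)&(yy<s[1]); xx=X[kk]; xn=xx[xx<0.53]; xf=xx[xx>0.6]
            print('   near',np.percentile(xn,[2,50,98]).round(4),'far',np.percentile(xf,[2,50,98]).round(4) if len(xf) else None)
rows((0.5455,0.256,0.20),198.8,8)
```

```text
wrist 4.0 Yext [-0.0571  0.3484] centerY 0.1457
   near [0.489  0.4927 0.4965] far [0.6463 0.6514 0.656 ]
   near [0.4856 0.4894 0.4933] far [0.6432 0.6481 0.6526]
wrist 4.4 Yext [-0.0609  0.3442] centerY 0.1417
   near [0.4888 0.4925 0.4964] far [0.646  0.6512 0.6558]
   near [0.4877 0.4915 0.4954] far [0.6453 0.6502 0.6546]
wrist 4.8 Yext [-0.0649  0.3402] centerY 0.1377
   near [0.4886 0.4922 0.4962] far [0.6459 0.6509 0.6556]
   near [0.4897 0.4935 0.4974] far [0.6472 0.6522 0.6567]
top 4.0 Yext [-0.0571  0.224 ] centerY 0.0835
   near [0.4897 0.4934 0.4974] far [0.6472 0.6515 0.6561]Traceback (most recent call last):
  File "<stdin>", line 16, in <module>
    return _quantile_unchecked(
        a, q, axis, out, overwrite_input, method, keepdims, weights)
    return _ureduce(a,
                    func=_quantile_ureduce_func,
    ...<5 lines>...
                    overwrite_input=overwrite_input,
                    method=method)
    r = func(a, **kwargs)
    result = _quantile(arr,
                       quantiles=q,
    ...<2 lines>...
                       out=out,
                       weights=wgt)
    slices_having_nans = np.isnan(arr[-1, ...])
                                  ~~~^^^^^^^^^
IndexError: index -1 is out of bounds for axis 0 with size 0
```

```bash
cat >> h.py <<'E'
BY=4.58; BC=np.array([0.5585,0.1852])
def b2w(bx,by):
    a=np.radians(BY); return BC+np.array([np.cos(a)*bx-np.sin(a)*by,np.sin(a)*bx+np.cos(a)*by])
def w2b(x,y):
    a=np.radians(BY); d=np.array([x,y])-BC; return np.array([np.cos(a)*d[0]+np.sin(a)*d[1],-np.sin(a)*d[0]+np.cos(a)*d[1]])
E
python3 - <<'E'
from h import *
for s in (-.135,-.045,.045,.135): print(b2w(0,s).round(4))
rows((0.5455,0.256,0.15),198.8,9)
E
```

```text
[0.5693 0.0506]
[0.5621 0.1403]
[0.5549 0.2301]
[0.5477 0.3198]
pos [0.4934 0.1367 0.4545] rot [-179.43   -0.8   176.58] total tool shift [-0.0491  0.1252  0.3026] rotvec deg [ -0.41  -0.9  -22.22]
-0.0055 0.0139 0.0336 -0.002 -0.004 -0.086 -1; -0.0060 0.0136 0.0336 -0.002 -0.004 -0.086 -1; -0.0065 0.0133 0.0337 -0.002 -0.004 -0.086 -1; -0.0070 0.0130 0.0337 -0.002 -0.004 -0.086 -1; -0.0075 0.0127 0.0337 -0.002 -0.004 -0.086 -1; -0.0080 0.0123 0.0337 -0.002 -0.004 -0.086 -1; -0.0085 0.0119 0.0338 -0.002 -0.004 -0.086 -1; -0.0089 0.0115 0.0338 -0.002 -0.004 -0.086 -1; -0.0093 0.0111 0.0338 -0.002 -0.004 -0.086 -1
```

Emit:
servo_tool(moves="-0.006 0.014 0.033 -0.002 -0.004 -0.09 -1; -0.006 0.014 0.033 -0.002 -0.004 -0.09 -1; -0.007 0.013 0.033 -0.002 -0.004 -0.09 -1; -0.007 0.013 0.033 -0.002 -0.004 -0.09 -1; -0.008 0.013 0.033 -0.002 -0.004 -0.09 -1; -0.008 0.012 0.033 -0.002 -0.004 -0.09 -1; -0.009 0.012 0.033 -0.002 -0.004 -0.09 -1; -0.009 0.012 0.03 -0.002 -0.004 -0.09 -1; -0.009 0.011 0.03 -0.002 -0.004 -0.06 -1; 0 0 0 0 0 0 -1")

```text
time_s: 4.0
tool_pos: [0.5607, 0.2361, 0.1523]
tool_rot: [-179.1, 0.6, -162.8]
force: [-1.6, -0.9, -0.6]
grip_width: 0.087
```

Run:
```python
from h import *
c=cam("wrist"); save(c,"w3"); P=cloud(c)
for o in comp(P,0.02,0.037,(0.49,0.62,0.1,0.35),80): print(o)
rows((0.5455,0.256,0.022),198.8,6)
```

```text
(np.int32(3344), np.float64(0.0345), array([545.3, 256.5]), array([55. , 38.1]), 18.8)
pos [0.5618 0.2351 0.155 ] rot [-179.03    0.78 -162.91] total tool shift [0.0113 0.0271 0.1325] rotvec deg [-0.98  0.77 -1.72]
6 x  0.0019 0.0045 0.0221 -0.006 0.004 -0.010 -1
```

Emit:
servo_tool(moves="0.004 0.009 0.02 -0.012 0.008 -0.02 -1; 0.004 0.009 0.02 -0.012 0.008 -0.02 -1; 0.003 0.009 0.02 -0.012 0.008 -0.02 -1; 0 0 0 0 0 0 -1; 0 0 0 0 0 0 -1")

```text
time_s: 4.47
tool_pos: [0.552, 0.2491, 0.1023]
tool_rot: [-179.7, 0.7, -162.3]
force: [0.7, -0.0, 0.5]
grip_width: 0.087
```

Run:
```python
from h import *
rows((0.5455,0.256,0.022),198.8,6)
```

```text
pos [0.552  0.2491 0.1023] rot [-179.68    0.71 -162.3 ] total tool shift [0.0051 0.009  0.0802] rotvec deg [-0.33  0.7  -1.11]
6 x  0.0008 0.0015 0.0134 -0.002 0.004 -0.006 -1
```

Emit:
servo_tool(moves="0.002 0.003 0.015 -0.004 0.006 -0.01 -1; 0.002 0.003 0.015 -0.004 0.006 -0.01 -1; 0.001 0.003 0.015 -0.004 0.006 -0.01 -1; 0.001 0.002 0.015 -0.002 0.006 -0.01 -1; 0 0 0.012 0 0 0 -1; 0 0 0 0 0 0 -1; 0 0 0 0 0 0 -1")

```text
time_s: 5.05
tool_pos: [0.5484, 0.255, 0.0289]
tool_rot: [-179.9, 0.4, -161.5]
force: [-0.3, 0.6, 0.1]
grip_width: 0.0869
```

Run:
```python
from h import *
rows((0.5455,0.256,0.022),198.8,3)
```

```text
pos [0.5484 0.255  0.0289] rot [-179.89    0.44 -161.53] total tool shift [0.0025 0.0019 0.0069] rotvec deg [-0.11  0.44 -0.33]
3 x  0.0008 0.0006 0.0023 -0.001 0.005 -0.004 -1
```

Emit:
servo_tool(moves="0.002 0.001 0.004 0 0.005 0 -1; 0.002 0.001 0.004 0 0.005 0 -1; 0 0 0 0 0 0 1; 0 0 0 0 0 0 1; 0 0 0 0 0 0 1; 0 0 0 0 0 0 1; 0 0 0 0 0 0 1; 0 0 0 0 0 0 1", squeeze=25)

```text
time_s: 5.72
tool_pos: [0.5446, 0.2567, 0.0217]
tool_rot: [-179.9, 0.3, -161.5]
force: [-0.8, 0.5, 0.6]
grip_width: 0.0552
```

Run:
```python
from h import *
print(env.get_obs()['grip_width'])
rows((0.5455,0.23,0.16),198.8,5,1)
```

```text
0.055245223842791534
pos [0.5446 0.2567 0.0217] rot [-179.91    0.27 -161.51] total tool shift [ 0.007  -0.0258 -0.1383] rotvec deg [-0.09  0.27 -0.31]
5 x  0.0014 -0.0052 -0.0277 -0.001 0.002 -0.002 1
```

Emit:
servo_tool(moves="0 0 0 0 0 0 1; 0 0 0 0 0 0 1; 0 0 0 0 0 0 1; 0 0 0 0 0 0 1; 0 0 0 0 0 0 1")

```text
time_s: 6.13
tool_pos: [0.5451, 0.2566, 0.0222]
tool_rot: [-179.9, 0.3, -161.5]
force: [-0.7, 0.8, -0.1]
grip_width: 0.0376
```

Emit:
servo_tool(moves="0 0 -0.02 0 0 0 1; 0 0 -0.04 0 0 0 1; 0 0 -0.04 0 0 0 1; 0 0 -0.04 0 0 0 1; 0 0 -0.03 0 0 0 1; 0 0 0 0 0 0 1")

```text
time_s: 6.63
tool_pos: [0.5412, 0.2555, 0.1953]
tool_rot: [-179.9, -0.2, -161.5]
force: [0.1, 0.6, 0.5]
grip_width: 0.038
```

Run:
```python
from h import *
print(env.get_obs()['grip_width'])
rows((0.518,-0.449,0.16),101,20,1)
```

```text
0.038004203764626036
pos [0.5412 0.2555 0.1953] rot [-179.93   -0.25 -161.45] total tool shift [ 0.246  -0.6604  0.0371] rotvec deg [-0.26 -0.13 97.55]
0.0123 -0.0330 0.0019 -0.000 -0.000 0.170 1; 0.0094 -0.0339 0.0018 -0.000 -0.000 0.170 1; 0.0065 -0.0346 0.0018 -0.000 -0.000 0.170 1; 0.0036 -0.0351 0.0018 -0.000 -0.000 0.170 1; 0.0006 -0.0352 0.0018 -0.000 -0.000 0.170 1; -0.0024 -0.0352 0.0018 -0.000 -0.000 0.170 1; -0.0054 -0.0348 0.0018 -0.000 -0.000 0.170 1; -0.0084 -0.0342 0.0018 -0.000 -0.000 0.170 1; -0.0112 -0.0334 0.0018 -0.000 -0.000 0.170 1; -0.0140 -0.0323 0.0018 -0.000 -0.000 0.170 1; -0.0167 -0.0310 0.0018 -0.000 -0.000 0.170 1; -0.0193 -0.0295 0.0018 -0.000 -0.000 0.170 1; -0.0217 -0.0277 0.0018 -0.000 -0.000 0.170 1; -0.0240 -0.0258 0.0018 -0.000 -0.000 0.170 1; -0.0261 -0.0236 0.0018 -0.000 -0.000 0.170 1; -0.0280 -0.0213 0.0018 -0.000 -0.000 0.170 1; -0.0298 -0.0189 0.0018 -0.000 -0.000 0.170 1; -0.0313 -0.0163 0.0018 -0.000 -0.000 0.170 1; -0.0325 -0.0136 0.0018 -0.000 -0.000 0.170 1; -0.0336 -0.0108 0.0018 -0.000 -0.000 0.170 1
```

Emit:
servo_tool(moves="0.012 -0.033 0 0 0 0.17 1; 0.009 -0.034 0 0 0 0.17 1; 0.007 -0.035 0 0 0 0.17 1; 0.004 -0.035 0 0 0 0.17 1; 0 -0.035 0 0 0 0.17 1; -0.002 -0.035 0 0 0 0.17 1; -0.005 -0.035 0 0 0 0.17 1; -0.008 -0.034 0 0 0 0.17 1; -0.011 -0.033 0 0 0 0.17 1; -0.014 -0.032 0 0 0 0.17 1; -0.017 -0.031 0 0 0 0.17 1; -0.019 -0.03 0 0 0 0.17 1; -0.022 -0.028 0 0 0 0.17 1; -0.024 -0.026 0 0 0 0.17 1; -0.026 -0.024 0 0 0 0.17 1; -0.028 -0.021 0 0 0 0.17 1; -0.03 -0.019 0 0 0 0.17 1; -0.031 -0.016 0 0 0 0.17 1; -0.02 -0.008 0 0 0 0.1 1; 0 0 0 0 0 0 1")

```text
time_s: 8.3
tool_pos: [0.4938, -0.424, 0.1872]
tool_rot: [-179.8, -0.1, 104.0]
force: [-0.5, 0.3, -0.0]
grip_width: 0.0378
```

Run:
```python
from h import *
print(env.get_obs()['grip_width'])
rows((0.518,-0.449,0.10),101,4,1)
c=cam("wrist"); save(c,"w4"); P=cloud(c)
for o in comp(P,0.015,0.04,(0.40,0.65,-0.56,-0.15),80): print(o)
```

```text
0.03780301826128446
pos [ 0.4938 -0.424   0.1872] rot [-1.7976e+02 -9.0000e-02  1.0399e+02] total tool shift [-0.0303  0.0178  0.0871] rotvec deg [-0.24 -0.08  2.99]
-0.0076 0.0045 0.0218 -0.002 -0.001 0.026 1; -0.0075 0.0045 0.0218 -0.002 -0.001 0.026 1; -0.0074 0.0046 0.0218 -0.002 -0.001 0.026 1; -0.0074 0.0047 0.0218 -0.002 -0.001 0.026 1
(np.int32(907), np.float64(0.0374), array([ 638.5, -221.4]), array([ 5. , 27.7]), 46.3)
(np.int32(7734), np.float64(0.0197), array([ 574.2, -269.8]), array([89.9, 89.5]), 57.9)
(np.int32(5880), np.float64(0.0246), array([ 442.1, -333.6]), array([48.8, 83.6]), 4.7)
(np.int32(2150), np.float64(0.0236), array([ 623.7, -379.3]), array([27.2, 89.1]), 6.8)
(np.int32(2851), np.float64(0.0263), array([ 514.9, -436.9]), array([130.3, 124.9]), 10.7)
```

View pics/w4.png

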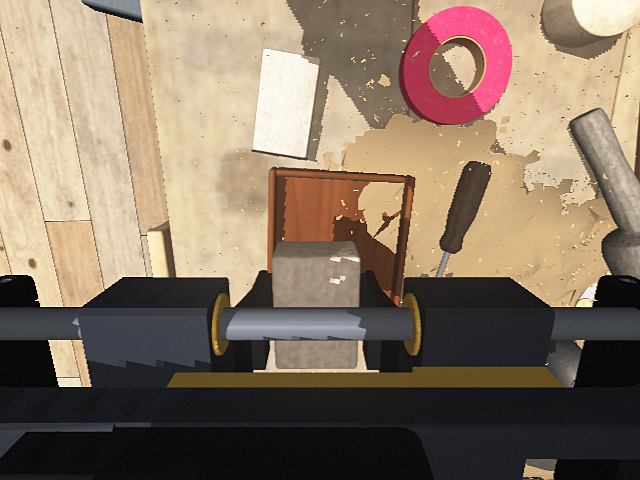

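Emit:
servo_tool(moves="-0.01 0.006 0.015 0 0 0.04 1; -0.01 0.006 0.015 0 0 0.04 1; -0.01 0.006 0.025 0 0 0.03 1; -0.005 0.003 0.03 0 0 0 1; 0 0 0.03 0 0 0 1; 0 0 0.02 0 0 0 1; 0 0 0 0 0 0 1; 0 0 0 0 0 0 1")

```text
time_s: 9.02
tool_pos: [0.5295, -0.4382, 0.0468]
tool_rot: [179.9, -0.5, 102.0]
force: [0.0, -0.2, 0.2]
grip_width: 0.0379
```

Run:
```python
from h import *
rows((0.518,-0.449,0.022),101,4,1)
```

```text
pos [ 0.5295 -0.4382  0.0468] rot [179.9   -0.55 101.95] total tool shift [-0.0084 -0.0135  0.0247] rotvec deg [ 0.09 -0.55  0.95]
4 x  -0.0021 -0.0034 0.0062 0.001 -0.005 0.008 1
```

Emit:
servo_tool(moves="-0.004 -0.006 0.005 0 0 0 1; -0.003 -0.005 0.008 0 0 0 1; -0.001 -0.002 0.008 0 0 0 1; 0 0 0.007 0 0 0 1; 0 0 0 0 0 0 1; 0 0 0 0 0 0 1")

```text
time_s: 9.52
tool_pos: [0.5205, -0.4497, 0.0226]
tool_rot: [179.6, -0.2, 102.1]
force: [-0.1, 0.1, 0.1]
grip_width: 0.0379
```

Emit:
servo_tool(moves="0 0 0.002 0 0 0 1; 0 0 0 0 0 0 -0.2; 0 0 0 0 0 0 -0.2; 0 0 0 0 0 0 -0.2; 0 0 0 0 0 0 -0.2; 0 0 -0.03 0 0 0 -0.2; 0 0 -0.04 0 0 0 -0.2; 0 0 -0.03 0 0 0 -1; 0 0 -0.02 0 0 0 -1; 0 0 0 0 0 0 -1")

```text
time_s: 10.35
tool_pos: [0.5198, -0.4491, 0.1446]
tool_rot: [179.6, -0.4, 102.2]
force: [0.7, -0.3, 0.2]
grip_width: 0.0649
```

Run:
```python
from h import *
c=cam("wrist"); save(c,"w5"); P=cloud(c)
for o in comp(P,0.015,0.04,(0.40,0.65,-0.56,-0.15),80): print(o)
rows((0.4425,-0.334,0.10),94.7,5,-1)
```

```text
(np.int32(8232), np.float64(0.0245), array([ 441.9, -334.8]), array([49. , 81.4]), 5.2)
(np.int32(5671), np.float64(0.0197), array([ 578.6, -290.1]), array([90. , 48.1]), 12.3)
(np.int32(3008), np.float64(0.0236), array([ 623.8, -380.8]), array([29.1, 86.7]), 7.6)
(np.int32(3961), np.float64(0.0263), array([ 513.5, -429.2]), array([130.3, 109.4]), 10.9)
(np.int32(3411), np.float64(0.0324), array([ 519.1, -452.3]), array([37.9, 55.4]), 12.4)
pos [ 0.5193 -0.4486  0.1427] rot [179.71  -0.44 102.19] total tool shift [ 0.1279 -0.0511  0.0435] rotvec deg [ 0.26 -0.46  7.49]
0.0256 -0.0102 0.0087 0.002 -0.003 0.052 -1; 0.0253 -0.0109 0.0087 0.002 -0.003 0.052 -1; 0.0250 -0.0115 0.0086 0.002 -0.003 0.052 -1; 0.0247 -0.0122 0.0086 0.002 -0.003 0.052 -1; 0.0244 -0.0128 0.0086 0.002 -0.003 0.052 -1
```

View pics/w5.png

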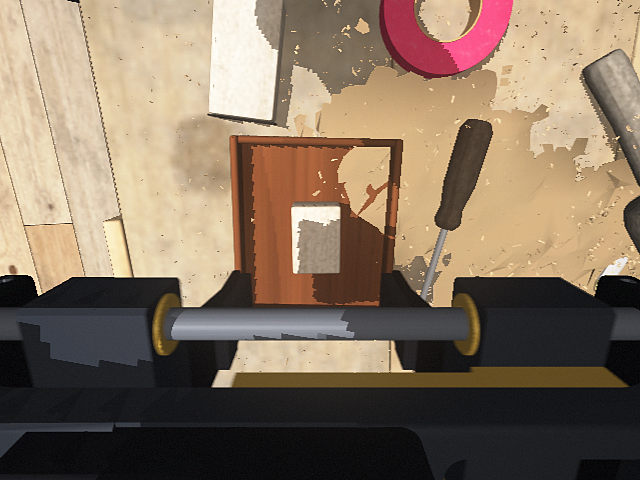

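Emit:
servo_tool(moves="0.028 -0.011 0.003 0 0 0.06 -1; 0.028 -0.012 0.006 0 0 0.06 -1; 0.028 -0.013 0.01 0 0 0.06 -1; 0.028 -0.013 0.01 0 0 0.06 -1; 0.015 -0.006 0.01 0 0 0.02 -1; 0 0 0 0 0 0 -1; 0 0 0 0 0 0 -1")

```text
time_s: 10.98
tool_pos: [0.4377, -0.3246, 0.0926]
tool_rot: [-179.8, -0.9, 94.3]
force: [-0.1, -1.3, -1.2]
grip_width: 0.087
```

Run:
```python
from h import *
c=cam("wrist"); P=cloud(c)
for o in comp(P,0.015,0.03,(0.40,0.54,-0.38,-0.25),80): print(o)
rows((0.4425,-0.334,0.015),94.7,5,-1)
```

```text
(np.int32(1194), np.float64(0.0195), array([ 534.1, -274.5]), array([11.9, 49.1]), 0.0)
(np.int32(7279), np.float64(0.0244), array([ 441.1, -326.8]), array([48.2, 70.2]), 4.6)
pos [ 0.4376 -0.3244  0.0924] rot [-179.72   -0.94   94.3 ] total tool shift [-0.0112  0.0045  0.0772] rotvec deg [-0.28 -0.94 -0.4 ]
5 x  -0.0022 0.0009 0.0154 -0.002 -0.007 -0.003 -1
```

Emit:
servo_tool(moves="-0.004 0.002 0.018 0 -0.01 0 -1; -0.004 0.001 0.018 0 -0.01 0 -1; -0.003 0.001 0.018 0 -0.01 0 -1; 0 0 0.016 0 0 0 -1; 0 0 0.008 0 0 0 -1; 0 0 0 0 0 0 -1; 0 0 0 0 0 0 -1")

```text
time_s: 11.62
tool_pos: [0.4483, -0.3446, 0.0129]
tool_rot: [179.9, 0.3, 94.1]
force: [-0.9, 0.4, 0.6]
grip_width: 0.087
```

Run:
```python
from h import *
rows((0.442,-0.334,0.015),94.7,1,-1)
```

```text
pos [ 0.4483 -0.3446  0.0129] rot [179.86   0.31  94.07] total tool shift [ 0.0111 -0.0055 -0.0022] rotvec deg [ 0.14  0.31 -0.63]
1 x  0.0111 -0.0055 -0.0022 0.005 0.011 -0.022 -1
```

Emit:
servo_tool(moves="0.011 -0.005 -0.002 0 0.01 -0.02 -1; 0 0 0 0 0 0 -1; 0 0 0 0 0 0 -1", squeeze=30)

```text
time_s: 11.87
tool_pos: [0.4434, -0.3346, 0.017]
tool_rot: [179.7, 0.1, 94.7]
force: [0.0, -0.4, 0.3]
grip_width: 0.087
```

Emit:
servo_tool(moves="0 0 0.002 0 0 0 1; 0 0 0 0 0 0 1; 0 0 0 0 0 0 1; 0 0 0 0 0 0 1; 0 0 0 0 0 0 1; 0 0 0 0 0 0 1; 0 0 0 0 0 0 1; 0 0 0 0 0 0 1; 0 0 0 0 0 0 1; 0 0 0 0 0 0 1")

```text
time_s: 12.7
tool_pos: [0.4449, -0.3355, 0.0178]
tool_rot: [179.5, 0.3, 94.7]
force: [-0.0, -0.1, 0.7]
grip_width: 0.0479
```

Run:
```python
from h import *
print(b2w(0,-.135))
rows((0.50,-0.25,0.16),120,5,1)
```

```text
[0.56927988 0.05063108]
pos [ 0.4449 -0.3355  0.0178] rot [179.54   0.33  94.7 ] total tool shift [ 0.0799  0.0631 -0.1421] rotvec deg [  0.38   0.43 -25.3 ]
0.0160 0.0126 -0.0284 0.003 0.003 -0.177 1; 0.0148 0.0139 -0.0284 0.003 0.003 -0.177 1; 0.0136 0.0152 -0.0284 0.003 0.003 -0.177 1; 0.0123 0.0163 -0.0284 0.003 0.003 -0.177 1; 0.0108 0.0172 -0.0284 0.003 0.003 -0.177 1
```

Emit:
servo_tool(moves="0 0 -0.025 0 0 0 1; 0 0 -0.035 0 0 0 1; 0 0 -0.035 0 0 0 1; 0 0 -0.035 0 0 0 1; 0 0 -0.03 0 0 0 1; 0 0 0 0 0 0 1")

```text
time_s: 13.2
tool_pos: [0.4408, -0.3325, 0.1802]
tool_rot: [180.0, -0.1, 94.7]
force: [0.1, -0.8, -0.1]
grip_width: 0.0477
```

Run:
```python
from h import *
print(env.get_obs()['grip_width'])
rows((0.5685,0.0506,0.17),184.6,16,1)
```

```text
0.047710261247777525
pos [ 0.4408 -0.3325  0.1802] rot [ 1.7996e+02 -1.2000e-01  9.4740e+01] total tool shift [0.3712 0.1589 0.0111] rotvec deg [ 1.300e-01 -7.000e-02 -8.986e+01]
0.0232 0.0099 0.0007 0.000 -0.000 -0.196 1; 0.0221 0.0122 0.0007 0.000 -0.000 -0.196 1; 0.0208 0.0143 0.0007 0.000 -0.000 -0.196 1; 0.0193 0.0162 0.0007 0.000 -0.000 -0.196 1; 0.0176 0.0180 0.0007 0.000 -0.000 -0.196 1; 0.0158 0.0197 0.0007 0.000 -0.000 -0.196 1; 0.0138 0.0211 0.0007 0.000 -0.000 -0.196 1; 0.0117 0.0224 0.0007 0.000 -0.000 -0.196 1; 0.0094 0.0234 0.0007 0.000 -0.000 -0.196 1; 0.0071 0.0242 0.0007 0.000 -0.000 -0.196 1; 0.0047 0.0248 0.0007 0.000 -0.000 -0.196 1; 0.0022 0.0251 0.0007 0.000 -0.000 -0.196 1; -0.0003 0.0252 0.0006 0.000 -0.000 -0.196 1; -0.0027 0.0251 0.0006 0.000 -0.000 -0.196 1; -0.0052 0.0247 0.0006 0.000 -0.000 -0.196 1; -0.0076 0.0241 0.0006 0.000 -0.000 -0.196 1
```

Emit:
servo_tool(moves="0.02 0.008 -0.002 0 0 -0.22 1; 0.02 0.01 -0.002 0 0 -0.22 1; 0.02 0.013 -0.002 0 0 -0.22 1; 0.018 0.016 -0.002 0 0 -0.22 1; 0.016 0.018 -0.002 0 0 -0.22 1; 0.014 0.02 -0.002 0 0 -0.22 1; 0.012 0.021 -0.002 0 0 -0.22 1; 0.01 0.022 -0.002 0 0 -0.22 1; 0.007 0.024 -0.002 0 0 -0.22 1; 0.005 0.025 -0.002 0 0 -0.22 1; 0.002 0.025 0 0 0 -0.22 1; 0 0.026 0 0 0 -0.22 1; -0.002 0.026 0 0 0 -0.2 1; -0.004 0.026 0 0 0 -0.15 1; -0.005 0.02 0 0 0 -0.06 1; 0 0 0 0 0 0 1; 0 0 0 0 0 0 1")

```text
time_s: 14.62
tool_pos: [0.5332, 0.0326, 0.1953]
tool_rot: [-180.0, -0.1, -173.7]
force: [0.2, -0.4, -0.2]
grip_width: 0.0482
```

Run:
```python
from h import *
print(env.get_obs()['grip_width'])
rows((0.5685,0.0506,0.18),184.6,4,1)
```

```text
0.048233945322220514
pos [0.5332 0.0326 0.1953] rot [-1.7999e+02 -1.1000e-01 -1.7373e+02] total tool shift [-0.0371  0.014   0.0152] rotvec deg [-0.01 -0.11  1.67]
4 x  -0.0093 0.0035 0.0038 -0.000 -0.001 0.015 1
```

Emit:
servo_tool(moves="-0.012 0.005 0.005 0 0 0.02 1; -0.012 0.005 0.005 0 0 0.02 1; -0.011 0.004 0.01 0 0 0.015 1; -0.004 0.002 0.015 0 0 0 1; 0 0 0.015 0 0 0 1; 0 0 0.015 0 0 0 1; 0 0 0 0 0 0 1; 0 0 0 0 0 0 1")

```text
time_s: 15.28
tool_pos: [0.5713, 0.0422, 0.1248]
tool_rot: [-179.7, -0.3, -176.3]
force: [-0.0, 0.3, -0.4]
grip_width: 0.0479
```

Run:
```python
from h import *
print(env.get_obs()['grip_width'])
rows((0.5685,0.0506,0.026),184.6,6,1)
```

```text
0.04788570982438517
pos [0.5713 0.0422 0.1248] rot [-179.67   -0.3  -176.28] total tool shift [0.0018 0.0091 0.0987] rotvec deg [-0.33 -0.3  -0.88]
6 x  0.0003 0.0015 0.0165 -0.002 -0.002 -0.005 1
```

Emit:
servo_tool(moves="0.001 0.005 0.01 0 0 -0.01 1; 0 0.004 0.015 0 0 -0.01 1; 0 0.002 0.015 0 0 0 1; 0 0 0.015 0 0 0 1; 0 0 0 0 0 0 1; 0 0 0 0 0 0 1")

```text
time_s: 15.78
tool_pos: [0.5714, 0.0506, 0.0704]
tool_rot: [-179.5, 0.1, -176.0]
force: [1.2, 1.5, -0.8]
grip_width: 0.0476
```

Run:
```python
from h import *
rows((0.5685,0.0506,0.026),184.6,6,1)
```

```text
pos [0.5714 0.0506 0.0704] rot [-1.7954e+02  5.0000e-02 -1.7599e+02] total tool shift [0.003  0.0005 0.0444] rotvec deg [-0.46  0.05 -0.59]
6 x  0.0005 0.0001 0.0074 -0.003 0.000 -0.003 1
```

Emit:
servo_tool(moves="0.001 0 0.012 -0.006 0 -0.01 1; 0.001 0 0.012 -0.006 0 -0.005 1; 0 0 0.01 -0.005 0 -0.005 1; 0 0 0.006 0 0 0 1; 0 0 0 0 0 0 1; 0 0 0 0 0 0 1")

```text
time_s: 16.28
tool_pos: [0.571, 0.0497, 0.0289]
tool_rot: [180.0, 0.3, -175.4]
force: [-0.7, 0.1, -0.4]
grip_width: 0.0478
```

Run:
```python
from h import *
print(env.get_obs()['force'])
rows((0.5685,0.0506,0.026),184.6,1,1)
```

```text
[-0.66792801  0.10646415 -0.36565002]
pos [0.571  0.0497 0.0289] rot [ 179.98    0.28 -175.43] total tool shift [0.0024 0.0011 0.0029] rotvec deg [ 0.02  0.28 -0.03]
1 x  0.0024 0.0011 0.0029 0.001 0.010 -0.001 1
```

Emit:
servo_tool(moves="0.002 0 0.003 0 0 0 1; 0 0 0 0 0 0 1; 0 0 0 0 0 0 -0.5; 0 0 0 0 0 0 -0.5; 0 0 0 0 0 0 -0.5; 0 0 0 0 0 0 -0.5; 0 0 -0.02 0 0 0 -0.5; 0 0 -0.04 0 0 0 -0.5; 0 0 -0.04 0 0 0 -0.5; 0 0 -0.04 0 0 0 -1; 0 0 -0.03 0 0 0 -1; 0 0 0 0 0 0 -1")

```text
time_s: 17.28
tool_pos: [0.5664, 0.0501, 0.2022]
tool_rot: [179.9, 0.0, -175.3]
force: [1.8, 0.6, -0.2]
grip_width: 0.0779
```

Run:
```python
from h import *
c=cam("wrist"); save(c,"w6"); P=cloud(c)
for o in comp(P,0.02,0.038,(0.50,0.63,-0.01,0.37),80): print(o, w2b(*(o[2]/1000)))
t=cam("top"); P=cloud(t); save(t,"t6")
for o in comp(P,0.012,0.3,(0.38,0.7,-0.35,0)): print(o)
rows((0.4455,-0.065,0.20),77.3,18,-1)
```

```text
(np.int32(4406), np.float64(0.0325), array([566. ,  48.7]), array([82.9, 49.8]), 4.5) [-0.00342361 -0.13666301]
(np.int32(220), np.float64(0.0364), array([595.7,  -7.4]), array([66.9,  0.6]), 4.7) [ 0.02170192 -0.19495545]
(np.int32(79), np.float64(0.2106), array([665.1,  -5.1]), array([9.6, 7.3]), 3.6)
(np.int32(420), np.float64(0.0525), array([ 656.7, -200.4]), array([55.5, 54. ]), 73.7)
(np.int32(470), np.float64(0.0334), array([ 587.2, -108.3]), array([45.1, 74.6]), 19.3)
(np.int32(652), np.float64(0.0226), array([ 574.1, -269.6]), array([88. , 87.8]), 46.0)
(np.int32(196), np.float64(0.2849), array([538.5, -13.1]), array([13.7, 24.6]), 4.6)
(np.int32(490), np.float64(0.0317), array([ 462.8, -205.7]), array([63.6, 64.5]), 27.7)
(np.int32(612), np.float64(0.0258), array([446.3, -65. ]), array([104.2,  41.7]), 77.2)
pos [0.5641 0.0496 0.1972] rot [ 179.88   -0.34 -175.33] total tool shift [ 0.1275 -0.1045 -0.0022] rotvec deg [ -0.24  -0.35 107.36]
0.0071 -0.0058 -0.0001 -0.000 -0.001 0.208 -1; 0.0064 -0.0065 -0.0001 -0.000 -0.001 0.208 -1; 0.0057 -0.0071 -0.0001 -0.000 -0.001 0.208 -1; 0.0050 -0.0077 -0.0001 -0.000 -0.001 0.208 -1; 0.0041 -0.0082 -0.0001 -0.000 -0.001 0.208 -1; 0.0033 -0.0086 -0.0001 -0.000 -0.001 0.208 -1; 0.0024 -0.0089 -0.0001 -0.000 -0.001 0.208 -1; 0.0014 -0.0091 -0.0001 -0.000 -0.001 0.208 -1; 0.0005 -0.0091 -0.0001 -0.000 -0.001 0.208 -1; -0.0005 -0.0091 -0.0002 -0.000 -0.001 0.208 -1; -0.0014 -0.0090 -0.0002 -0.000 -0.001 0.208 -1; -0.0024 -0.0089 -0.0002 -0.000 -0.001 0.208 -1; -0.0033 -0.0086 -0.0002 -0.000 -0.001 0.208 -1; -0.0041 -0.0082 -0.0002 -0.000 -0.001 0.208 -1; -0.0050 -0.0077 -0.0002 -0.000 -0.001 0.208 -1; -0.0057 -0.0071 -0.0002 -0.000 -0.001 0.208 -1; -0.0065 -0.0065 -0.0002 -0.000 -0.001 0.208 -1; -0.0071 -0.0058 -0.0002 -0.000 -0.001 0.208 -1
```

View pics/w6.png

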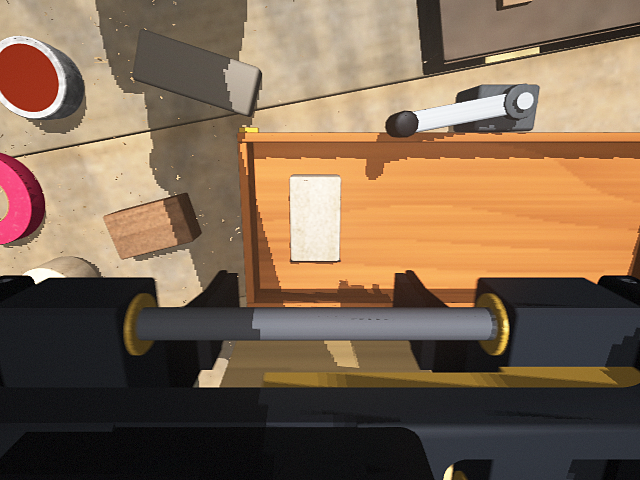

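Run:
```python
from h import *
rows((0.587,-0.1085,0.16),109,13,-1)
```

```text
pos [0.5641 0.0496 0.1972] rot [ 179.88   -0.34 -175.33] total tool shift [-0.0102 -0.1595  0.0368] rotvec deg [-0.13 -0.37 75.67]
-0.0008 -0.0123 0.0028 -0.000 -0.001 0.203 -1; -0.0020 -0.0121 0.0028 -0.000 -0.001 0.203 -1; -0.0032 -0.0119 0.0028 -0.000 -0.001 0.203 -1; -0.0044 -0.0115 0.0028 -0.000 -0.001 0.203 -1; -0.0056 -0.0110 0.0028 -0.000 -0.001 0.203 -1; -0.0066 -0.0103 0.0028 -0.000 -0.001 0.203 -1; -0.0077 -0.0096 0.0028 -0.000 -0.001 0.203 -1; -0.0086 -0.0088 0.0028 -0.000 -0.001 0.203 -1; -0.0094 -0.0079 0.0028 -0.000 -0.001 0.203 -1; -0.0102 -0.0069 0.0028 -0.000 -0.001 0.203 -1; -0.0108 -0.0058 0.0028 -0.000 -0.001 0.203 -1; -0.0114 -0.0047 0.0029 -0.000 -0.001 0.203 -1; -0.0118 -0.0035 0.0029 -0.000 -0.001 0.203 -1
```

Emit:
servo_tool(moves="0 -0.014 -0.003 0 0 0.21 -1; -0.002 -0.014 0 0 0 0.21 -1; -0.003 -0.013 0 0 0 0.21 -1; -0.005 -0.013 0 0 0 0.21 -1; -0.006 -0.012 0 0 0 0.21 -1; -0.007 -0.011 0 0 0 0.21 -1; -0.008 -0.01 0.003 0 0 0.21 -1; -0.01 -0.01 0.003 0 0 0.21 -1; -0.01 -0.009 0.005 0 0 0.21 -1; -0.011 -0.008 0.01 0 0 0.21 -1; -0.012 -0.006 0.01 0 0 0.21 -1; -0.012 -0.005 0.01 0 0 0.21 -1; -0.012 -0.004 0.01 0 0 0.15 -1; 0 0 0 0 0 0 -1; 0 0 0 0 0 0 -1")

```text
time_s: 18.63
tool_pos: [0.5587, -0.1302, 0.115]
tool_rot: [-177.1, -1.3, 104.6]
force: [-0.0, 0.1, 0.1]
grip_width: 0.0869
```

Run:
```python
from h import *
c=cam("wrist"); P=cloud(c)
for o in comp(P,0.015,0.04,(0.52,0.66,-0.19,-0.04),80): print(o)
rows((0.587,-0.1085,0.09),109,4,-1)
```

```text
(np.int32(6948), np.float64(0.0305), array([ 587. , -108.4]), array([45.3, 74.9]), 19.2)
(np.int32(222), np.float64(0.0389), array([ 635.5, -182.2]), array([18. ,  2.8]), 49.5)
pos [ 0.5583 -0.1304  0.1147] rot [-177.03   -1.31  104.65] total tool shift [0.0134 0.0346 0.0232] rotvec deg [-2.92 -1.42 -4.32]
0.0033 0.0086 0.0058 -0.025 -0.012 -0.038 -1; 0.0032 0.0086 0.0059 -0.025 -0.012 -0.038 -1; 0.0031 0.0086 0.0060 -0.025 -0.012 -0.038 -1; 0.0030 0.0086 0.0061 -0.025 -0.012 -0.038 -1
```

Emit:
servo_tool(moves="0.004 0.01 0.003 -0.03 -0.014 -0.04 -1; 0.004 0.01 0.005 -0.03 -0.014 -0.04 -1; 0.004 0.01 0.005 -0.03 -0.014 -0.04 -1; 0.003 0.008 0.005 -0.02 -0.01 -0.04 -1; 0 0 0 0 0 0 -1; 0 0 0 0 0 0 -1")

```text
time_s: 19.18
tool_pos: [0.5947, -0.0953, 0.0955]
tool_rot: [179.2, 0.1, 110.6]
force: [-0.3, 0.1, 0.4]
grip_width: 0.0871
```

Run:
```python
from h import *
rows((0.587,-0.1085,0.015),109,4,-1)
```

```text
pos [ 0.5947 -0.0953  0.0955] rot [1.7920e+02 1.4000e-01 1.1056e+02] total tool shift [-0.0095 -0.013   0.0803] rotvec deg [0.8  0.13 1.56]
4 x  -0.0024 -0.0032 0.0201 0.007 0.001 0.014 -1
```

Emit:
servo_tool(moves="-0.003 -0.004 0.01 0.007 0 0.014 -1; -0.003 -0.004 0.01 0.007 0 0.014 -1; -0.002 -0.003 0.015 0.007 0 0.014 -1; 0 0 0.012 0 0 0 -1; 0 0 0.005 0 0 0 -1; 0 0 0 0 0 0 -1; 0 0 0 0 0 0 -1")

```text
time_s: 19.77
tool_pos: [0.5859, -0.1093, 0.0386]
tool_rot: [179.9, 0.2, 109.2]
force: [0.2, 0.7, -1.1]
grip_width: 0.0867
```

Run:
```python
from h import *
rows((0.587,-0.1085,0.015),109,2,-1)
```

```text
pos [ 0.5859 -0.1093  0.0386] rot [179.95   0.18 109.17] total tool shift [0.0005 0.0013 0.0236] rotvec deg [0.05 0.18 0.17]
2 x  0.0003 0.0006 0.0118 0.001 0.003 0.003 -1
```

Emit:
servo_tool(moves="0 0.001 0.011 0 0 0 -1; 0 0 0.01 0 0 0 -1; 0 0 0 0 0 0 -1; 0 0 0 0 0 0 1; 0 0 0 0 0 0 1; 0 0 0 0 0 0 1; 0 0 0 0 0 0 1; 0 0 0 0 0 0 1; 0 0 0 0 0 0 1; 0 0 0 0 0 0 1; 0 0 0 0 0 0 1; 0 0 0 0 0 0 1; 0 0 0 0 0 0 1")

```text
time_s: 20.85
tool_pos: [0.589, -0.1091, 0.0178]
tool_rot: [179.7, 0.3, 109.2]
force: [-0.6, -0.3, -0.6]
grip_width: 0.0448
```

Run:
```python
from h import *
o=env.get_obs();print(o['grip_width'],o['tool_pos'])
```

```text
0.04482623703180361 [ 0.58903545 -0.10908242  0.01781812]
```

Emit:
servo_tool(moves="0 0 -0.025 0 0 0 1; 0 0 -0.035 0 0 0 1; 0 0 -0.035 0 0 0 1; 0 0 -0.04 0 0 0 1; 0 0 -0.04 0 0 0 1; 0 0 -0.02 0 0 0 1; 0 0 0 0 0 0 1")

```text
time_s: 21.43
tool_pos: [0.5842, -0.1078, 0.2166]
tool_rot: [-179.7, -0.1, 109.2]
force: [0.3, -0.9, 0.2]
grip_width: 0.0449
```

Run:
```python
from h import *
print(env.get_obs()['grip_width'])
rows((0.5615,0.1403,0.20),184.6,14,1)
```

```text
0.04489898764698549
pos [ 0.5842 -0.1078  0.2166] rot [-1.7973e+02 -6.0000e-02  1.0924e+02] total tool shift [0.2417 0.0604 0.0166] rotvec deg [ -0.19  -0.23 -75.36]
0.0173 0.0043 0.0012 -0.000 -0.001 -0.188 1; 0.0168 0.0059 0.0012 -0.000 -0.001 -0.188 1; 0.0162 0.0075 0.0012 -0.000 -0.001 -0.188 1; 0.0154 0.0089 0.0012 -0.000 -0.001 -0.188 1; 0.0145 0.0103 0.0012 -0.000 -0.001 -0.188 1; 0.0134 0.0117 0.0012 -0.000 -0.001 -0.188 1; 0.0123 0.0129 0.0012 -0.000 -0.001 -0.188 1; 0.0110 0.0140 0.0012 -0.000 -0.001 -0.188 1; 0.0097 0.0149 0.0012 -0.000 -0.001 -0.188 1; 0.0082 0.0158 0.0012 -0.000 -0.001 -0.188 1; 0.0067 0.0165 0.0012 -0.000 -0.001 -0.188 1; 0.0051 0.0170 0.0012 -0.000 -0.001 -0.188 1; 0.0035 0.0174 0.0012 -0.000 -0.001 -0.188 1; 0.0019 0.0177 0.0012 -0.000 -0.001 -0.188 1
```

Emit:
servo_tool(moves="0.012 0.003 0 0 0 -0.21 1; 0.015 0.006 0 0 0 -0.21 1; 0.015 0.008 0 0 0 -0.21 1; 0.015 0.01 0 0 0 -0.21 1; 0.014 0.012 0 0 0 -0.21 1; 0.013 0.013 0 0 0 -0.21 1; 0.012 0.014 0 0 0 -0.21 1; 0.01 0.015 0 0 0 -0.21 1; 0.009 0.016 0 0 0 -0.21 1; 0.007 0.017 0 0 0 -0.21 1; 0.006 0.018 0 0 0 -0.2 1; 0.004 0.018 0 0 0 -0.17 1; 0.003 0.018 0 0 0 -0.1 1; 0.001 0.018 0 0 0 -0.03 1; 0 0.01 0 0 0 0 1; 0 0 0 0 0 0 1; 0 0 0 0 0 0 1")

```text
time_s: 22.85
tool_pos: [0.5417, 0.1559, 0.1968]
tool_rot: [180.0, -1.5, -172.9]
force: [0.2, -0.1, -0.6]
grip_width: 0.045
```

Run:
```python
from h import *
print(env.get_obs()['grip_width'])
rows((0.5615,0.1403,0.12),184.6,5,1)
```

```text
0.04501336269583564
pos [0.5417 0.1559 0.1968] rot [ 179.99   -1.55 -172.94] total tool shift [-0.0198 -0.0179  0.0762] rotvec deg [-0.02 -1.55  2.46]
5 x  -0.0040 -0.0036 0.0152 -0.000 -0.011 0.017 1
```

Emit:
servo_tool(moves="-0.005 -0.004 0.01 0 -0.013 0.02 1; -0.005 -0.004 0.015 0 -0.013 0.02 1; -0.005 -0.004 0.018 0 -0.013 0.02 1; -0.004 -0.004 0.018 0 -0.01 0.015 1; 0 0 0.01 0 0 0 1; 0 0 0 0 0 0 1; 0 0 0 0 0 0 1")

```text
time_s: 23.43
tool_pos: [0.5664, 0.1314, 0.1195]
tool_rot: [-179.7, 0.1, -176.2]
force: [0.2, -0.8, -0.8]
grip_width: 0.0444
```

Run:
```python
from h import *
print(env.get_obs()['grip_width'])
rows((0.5615,0.1403,0.027),184.6,5,1)
```

```text
0.04443657551643607
pos [0.5664 0.1314 0.1195] rot [-1.7967e+02  7.0000e-02 -1.7618e+02] total tool shift [0.0044 0.0098 0.0924] rotvec deg [-0.33  0.07 -0.78]
5 x  0.0009 0.0020 0.0185 -0.002 0.001 -0.005 1
```

Emit:
servo_tool(moves="0.002 0.004 0.01 -0.003 0 -0.01 1; 0.002 0.003 0.015 -0.003 0 -0.01 1; 0.001 0.003 0.015 -0.003 0 0 1; 0 0 0.014 0 0 0 1; 0 0 0 0 0 0 1; 0 0 0 0 0 0 1")

```text
time_s: 23.93
tool_pos: [0.563, 0.1427, 0.0662]
tool_rot: [180.0, 0.5, -175.6]
force: [0.1, 1.0, -0.4]
grip_width: 0.0448
```

Run:
```python
from h import *
rows((0.5615,0.1403,0.026),184.6,5,1)
```

```text
pos [0.563  0.1427 0.0662] rot [ 179.99    0.49 -175.63] total tool shift [ 0.0021 -0.0023  0.0402] rotvec deg [ 0.    0.49 -0.23]
5 x  0.0004 -0.0005 0.0080 0.000 0.003 -0.002 1
```

Emit:
servo_tool(moves="0.001 -0.001 0.01 0 0.005 0 1; 0.001 -0.001 0.011 0 0.005 0 1; 0 0 0.01 0 0.003 0 1; 0 0 0.006 0 0 0 1; 0 0 0 0 0 0 1; 0 0 0 0 0 0 1")

```text
time_s: 24.43
tool_pos: [0.5631, 0.141, 0.0281]
tool_rot: [180.0, 0.3, -175.6]
force: [-0.5, 0.6, -1.1]
grip_width: 0.0448
```

Emit:
servo_tool(moves="0 0 0.003 0 0 0 1; 0 0 0 0 0 0 1; 0 0 0 0 0 0 -0.5; 0 0 0 0 0 0 -0.5; 0 0 0 0 0 0 -0.5; 0 0 0 0 0 0 -0.5; 0 0 -0.02 0 0 0 -0.5; 0 0 -0.04 0 0 0 -0.5; 0 0 -0.04 0 0 0 -0.5; 0 0 -0.04 0 0 0 -1; 0 0 -0.04 0 0 0 -1; 0 0 0 0 0 0 -1")

```text
time_s: 25.43
tool_pos: [0.5609, 0.141, 0.2115]
tool_rot: [179.9, 0.1, -175.6]
force: [1.1, 0.6, 0.8]
grip_width: 0.0781
```

Run:
```python
from h import *
c=cam("wrist"); P=cloud(c)
for o in comp(P,0.02,0.041,(0.50,0.63,-0.01,0.37),80): print(o, w2b(*(o[2]/1000)))
for o in comp(P,0.012,0.03,(0.38,0.7,-0.35,-0.02)): print(o)
rows((0.4455,-0.065,0.20),77.3,18,-1)
```

```text
(np.int32(4347), np.float64(0.0325), array([566.2,  48.9]), array([83.8, 49.9]), 4.4) [-0.00320828 -0.13647962]
(np.int32(3719), np.float64(0.0386), array([561.1, 140.3]), array([74.5, 45. ]), 4.2) [-0.00099361 -0.04496424]
(np.int32(610), np.float64(0.039), array([597.9,  -7.4]), array([64.2,  2. ]), 5.1) [ 0.02389489 -0.19513112]
(np.int32(400), np.float64(0.0389), array([625.6, 285.8]), array([ 1.5, 43.2]), 4.4) [0.07491875 0.09492076]
(np.int32(5573), np.float64(0.0225), array([445.5, -66.1]), array([103.,  42.]), 77.3)
(np.int32(176), np.float64(0.0242), array([ 640.5, -177.4]), array([14.7,  3.5]), 34.2)
pos [0.5596 0.1404 0.2082] rot [ 1.7998e+02 -1.1000e-01 -1.7558e+02] total tool shift [ 0.1296 -0.196   0.0084] rotvec deg [-8.0000e-02 -1.0000e-01  1.0712e+02]
0.0072 -0.0109 0.0005 -0.000 -0.000 0.208 -1; 0.0060 -0.0116 0.0005 -0.000 -0.000 0.208 -1; 0.0048 -0.0121 0.0005 -0.000 -0.000 0.208 -1; 0.0035 -0.0126 0.0005 -0.000 -0.000 0.208 -1; 0.0022 -0.0129 0.0005 -0.000 -0.000 0.208 -1; 0.0008 -0.0130 0.0005 -0.000 -0.000 0.208 -1; -0.0005 -0.0130 0.0005 -0.000 -0.000 0.208 -1; -0.0019 -0.0129 0.0005 -0.000 -0.000 0.208 -1; -0.0032 -0.0127 0.0005 -0.000 -0.000 0.208 -1; -0.0045 -0.0123 0.0005 -0.000 -0.000 0.208 -1; -0.0057 -0.0117 0.0005 -0.000 -0.000 0.208 -1; -0.0069 -0.0111 0.0005 -0.000 -0.000 0.208 -1; -0.0080 -0.0103 0.0005 -0.000 -0.000 0.208 -1; -0.0091 -0.0094 0.0005 -0.000 -0.000 0.208 -1; -0.0100 -0.0084 0.0005 -0.000 -0.000 0.208 -1; -0.0108 -0.0073 0.0005 -0.000 -0.000 0.208 -1; -0.0115 -0.0062 0.0005 -0.000 -0.000 0.208 -1; -0.0121 -0.0050 0.0005 -0.000 -0.000 0.208 -1
```

Emit:
servo_tool(moves="0.012 -0.006 -0.002 0 0 0.15 -1; 0.01 -0.011 -0.002 0 0 0.21 -1; 0.007 -0.012 0 0 0 0.21 -1; 0.005 -0.013 0 0 0 0.21 -1; 0.003 -0.013 0 0 0 0.21 -1; 0.001 -0.013 0 0 0 0.21 -1; 0 -0.013 0 0 0 0.21 -1; -0.002 -0.013 0 0 0 0.21 -1; -0.003 -0.013 0 0 0 0.21 -1; -0.004 -0.012 0 0 0 0.21 -1; -0.005 -0.012 0 0 0 0.21 -1; -0.006 -0.011 0 0 0 0.21 -1; -0.007 -0.01 0 0 0 0.21 -1; -0.009 -0.009 0.005 0 0 0.21 -1; -0.01 -0.008 0.005 0 0 0.21 -1; -0.011 -0.007 0.005 0 0 0.21 -1; -0.011 -0.006 0.005 0 0 0.21 -1; -0.012 -0.005 0.005 0 0 0.15 -1; 0 0 0 0 0 0 -1; 0 0 0 0 0 0 -1")

```text
time_s: 27.15
tool_pos: [0.4089, -0.063, 0.1676]
tool_rot: [-178.5, 0.3, 74.3]
force: [0.4, 0.2, 0.7]
grip_width: 0.0868
```

Run:
```python
from h import *
c=cam("wrist"); P=cloud(c)
for o in comp(P,0.012,0.03,(0.38,0.56,-0.26,-0.0),80): print(o)
rows((0.4455,-0.065,0.10),77.3,5,-1)
```

```text
(np.int32(153), np.float64(0.0283), array([531.7, -12.3]), array([56.2,  0.4]), 4.6)
(np.int32(127), np.float64(0.0279), array([490.9, -11.5]), array([ 0.5, 22.3]), 5.1)
(np.int32(5800), np.float64(0.0224), array([445.3, -64.9]), array([105.2,  41.5]), 77.3)
(np.int32(1479), np.float64(0.0282), array([ 458. , -207.5]), array([35.9, 59.3]), 74.2)
pos [ 0.4087 -0.063   0.1675] rot [-178.5     0.28   74.35] total tool shift [0.0084 0.0377 0.0665] rotvec deg [-1.5   0.25 -2.96]
0.0017 0.0075 0.0133 -0.011 0.002 -0.021 -1; 0.0016 0.0075 0.0134 -0.011 0.002 -0.021 -1; 0.0015 0.0074 0.0134 -0.011 0.002 -0.021 -1; 0.0014 0.0074 0.0134 -0.011 0.002 -0.021 -1; 0.0013 0.0073 0.0135 -0.011 0.002 -0.021 -1
```

Emit:
servo_tool(moves="0.002 0.009 0.01 -0.013 0 -0.025 -1; 0.002 0.009 0.013 -0.013 0 -0.025 -1; 0.002 0.009 0.014 -0.013 0 -0.025 -1; 0.001 0.008 0.014 -0.01 0 -0.02 -1; 0 0 0.01 0 0 0 -1; 0 0 0 0 0 0 -1; 0 0 0 0 0 0 -1")

```text
time_s: 27.78
tool_pos: [0.449, -0.0595, 0.105]
tool_rot: [179.8, 0.1, 78.2]
force: [-0.8, 0.3, -0.4]
grip_width: 0.0866
```

Run:
```python
from h import *
t=cam("top");P=cloud(t); m=(P[...,0]>0.28)&(P[...,0]<0.41)&(P[...,1]>-0.2)&(P[...,1]<-0.0)&(P[...,2]>0.03)&(P[...,2]<.09)
q=P[m]; print(q.max(0) if len(q) else None, np.percentile(q,99,axis=0))
rows((0.4455,-0.065,0.015),77.3,5,-1)
```

```text
[ 0.37736989 -0.11186374  0.06229016] [ 0.3771803  -0.1122078   0.06096296]
pos [ 0.4487 -0.0595  0.105 ] rot [1.7983e+02 1.0000e-01 7.8230e+01] total tool shift [-0.0059 -0.0023  0.09  ] rotvec deg [0.17 0.1  0.93]
5 x  -0.0012 -0.0005 0.0180 0.001 0.001 0.006 -1
```

Emit:
servo_tool(moves="-0.002 -0.001 0.014 0 0 0.01 -1; -0.002 -0.001 0.018 0 0 0.01 -1; -0.002 0 0.018 0 0 0 -1; 0 0 0.016 0 0 0 -1; 0 0 0.004 0 0 0 -1; 0 0 0 0 0 0 -1; 0 0 0 0 0 0 -1")

```text
time_s: 28.42
tool_pos: [0.4497, -0.0661, 0.0395]
tool_rot: [179.2, 0.2, 77.7]
force: [0.7, -1.0, -0.3]
grip_width: 0.0872
```

Run:
```python
from h import *
rows((0.4455,-0.065,0.015),77.3,1,-1)
```

```text
pos [ 0.4497 -0.0661  0.0395] rot [179.21   0.25  77.71] total tool shift [ 0.0003 -0.0047  0.0245] rotvec deg [0.8  0.24 0.41]
1 x  0.0003 -0.0047 0.0245 0.028 0.009 0.014 -1
```

Emit:
servo_tool(moves="0 -0.002 0.011 0.014 0.004 0.007 -1; 0 -0.002 0.011 0.014 0.004 0.007 -1; 0 0 0 0 0 0 -1; 0 0 0 0 0 0 1; 0 0 0 0 0 0 1; 0 0 0 0 0 0 1; 0 0 0 0 0 0 1; 0 0 0 0 0 0 1; 0 0 0 0 0 0 1; 0 0 0 0 0 0 1; 0 0 0 0 0 0 1; 0 0 0 0 0 0 1; 0 0 0 0 0 0 1; 0 0 0 0 0 0 1", squeeze=35)

```text
time_s: 29.58
tool_pos: [0.4486, -0.0659, 0.0193]
tool_rot: [179.7, 0.1, 77.3]
force: [0.1, -0.8, -1.0]
grip_width: 0.0417
```

Run:
```python
from h import *
o=env.get_obs();print(o['grip_width'],o['tool_pos'])
```

```text
0.04166489031545832 [ 0.44863571 -0.06587572  0.01932196]
```

Emit:
servo_tool(moves="0 0 -0.025 0 0 0 1; 0 0 -0.035 0 0 0 1; 0 0 -0.035 0 0 0 1; 0 0 -0.04 0 0 0 1; 0 0 -0.04 0 0 0 1; 0 0 -0.02 0 0 0 1; 0 0 0 0 0 0 1")

```text
time_s: 30.17
tool_pos: [0.4423, -0.0644, 0.2173]
tool_rot: [-179.5, -0.0, 77.4]
force: [0.2, 0.4, -1.9]
grip_width: 0.0414
```

Run:
```python
from h import *
print(env.get_obs()['grip_width'])
rows((0.545,0.2301,0.21),184.6,18,1)
```

```text
0.04140399475121256
pos [ 0.4423 -0.0644  0.2173] rot [-1.7946e+02 -4.0000e-02  7.7350e+01] total tool shift [0.3098 0.0357 0.0072] rotvec deg [  -0.33   -0.53 -107.25]
0.0172 0.0020 0.0004 -0.001 -0.001 -0.208 1; 0.0169 0.0038 0.0004 -0.001 -0.001 -0.208 1; 0.0164 0.0055 0.0004 -0.001 -0.001 -0.208 1; 0.0158 0.0072 0.0004 -0.001 -0.001 -0.208 1; 0.0149 0.0088 0.0004 -0.001 -0.001 -0.208 1; 0.0140 0.0103 0.0004 -0.001 -0.001 -0.208 1; 0.0128 0.0117 0.0004 -0.001 -0.001 -0.208 1; 0.0115 0.0129 0.0004 -0.001 -0.001 -0.208 1; 0.0101 0.0141 0.0004 -0.001 -0.001 -0.208 1; 0.0086 0.0150 0.0004 -0.001 -0.001 -0.208 1; 0.0070 0.0158 0.0004 -0.001 -0.001 -0.208 1; 0.0053 0.0165 0.0004 -0.001 -0.001 -0.208 1; 0.0036 0.0170 0.0004 -0.001 -0.001 -0.208 1; 0.0018 0.0172 0.0004 -0.001 -0.001 -0.208 1; 0.0000 0.0173 0.0004 -0.001 -0.001 -0.208 1; -0.0018 0.0172 0.0004 -0.001 -0.001 -0.208 1; -0.0036 0.0170 0.0004 -0.001 -0.001 -0.208 1; -0.0053 0.0165 0.0004 -0.001 -0.001 -0.208 1
```

Emit:
servo_tool(moves="0.015 0.002 0 0 0 -0.2 1; 0.017 0.004 0 0 0 -0.21 1; 0.017 0.006 0 0 0 -0.21 1; 0.016 0.007 0 0 0 -0.21 1; 0.015 0.009 0 0 0 -0.21 1; 0.014 0.01 0 0 0 -0.21 1; 0.013 0.012 0 0 0 -0.21 1; 0.012 0.013 0 0 0 -0.21 1; 0.01 0.014 0 0 0 -0.21 1; 0.009 0.015 0 0 0 -0.21 1; 0.007 0.016 0 0 0 -0.21 1; 0.005 0.017 0 0 0 -0.21 1; 0.004 0.017 0 0 0 -0.21 1; 0.002 0.017 0 0 0 -0.21 1; 0 0.017 0 0 0 -0.21 1; -0.002 0.017 0 0 0 -0.21 1; -0.004 0.017 0 0 0 -0.15 1; -0.004 0.01 0 0 0 -0.05 1; 0 0 0 0 0 0 1; 0 0 0 0 0 0 1")

```text
time_s: 31.83
tool_pos: [0.5171, 0.2354, 0.1765]
tool_rot: [179.8, -3.3, -176.0]
force: [0.0, -0.6, -3.2]
grip_width: 0.0417
```

Run:
```python
from h import *
print(env.get_obs()['grip_width'])
rows((0.5549,0.2301,0.12),184.6,5,1)
```

```text
0.04169424015966814
pos [0.5171 0.2354 0.1765] rot [ 179.76   -3.32 -175.99] total tool shift [-0.0406 -0.0081  0.0542] rotvec deg [ 0.25 -3.32 -0.59]
5 x  -0.0081 -0.0016 0.0108 0.002 -0.023 -0.004 1
```

Emit:
servo_tool(moves="-0.01 -0.002 0.004 0 -0.03 0 1; -0.01 -0.002 0.006 0 -0.03 0 1; -0.01 -0.002 0.008 0 -0.03 0 1; -0.009 -0.002 0.008 0 -0.02 0 1; -0.004 0 0.006 0 0 0 1; 0 0 0 0 0 0 1; 0 0 0 0 0 0 1")

```text
time_s: 32.42
tool_pos: [0.5645, 0.2216, 0.137]
tool_rot: [-179.9, 0.0, -176.7]
force: [-0.4, 0.2, -2.2]
grip_width: 0.0415
```

Run:
```python
from h import *
print(env.get_obs()['grip_width'])
rows((0.5549,0.2301,0.028),184.6,5,1)
```

```text
0.04154983575596965
pos [0.5645 0.2216 0.137 ] rot [-1.7985e+02  1.0000e-02 -1.7674e+02] total tool shift [0.0091 0.0093 0.109 ] rotvec deg [-0.15  0.01 -1.34]
5 x  0.0018 0.0019 0.0218 -0.001 0.000 -0.009 1
```

Emit:
servo_tool(moves="0.003 0.003 0.012 0 0 -0.015 1; 0.003 0.003 0.017 0 0 -0.015 1; 0.002 0.003 0.018 0 0 -0.01 1; 0 0 0.017 0 0 0 1; 0 0 0 0 0 0 1; 0 0 0 0 0 0 1")

```text
time_s: 32.92
tool_pos: [0.5544, 0.2317, 0.0699]
tool_rot: [-179.9, 0.1, -175.5]
force: [-0.0, 0.5, -1.8]
grip_width: 0.0413
```

Run:
```python
from h import *
rows((0.5549,0.2301,0.028),184.6,5,1)
```

```text
pos [0.5544 0.2317 0.0699] rot [-1.7992e+02  9.0000e-02 -1.7546e+02] total tool shift [-0.0003 -0.0016  0.0419] rotvec deg [-0.08  0.09 -0.06]
5 x  -0.0001 -0.0003 0.0084 -0.001 0.001 -0.000 1
```

Emit:
servo_tool(moves="0 -0.001 0.01 0 0 0 1; 0 -0.001 0.011 0 0 0 1; 0 0 0.01 0 0 0 1; 0 0 0.006 0 0 0 1; 0 0 0 0 0 0 1; 0 0 0 0 0 0 1")

```text
time_s: 33.42
tool_pos: [0.5559, 0.2301, 0.0315]
tool_rot: [-180.0, 0.3, -175.5]
force: [-0.4, -1.0, -2.8]
grip_width: 0.0417
```

Emit:
servo_tool(moves="0 0 0.004 0 0 0 1; 0 0 0 0 0 0 1; 0 0 0 0 0 0 1")

```text
time_s: 33.67
tool_pos: [0.557, 0.2307, 0.0283]
tool_rot: [180.0, 0.4, -175.5]
force: [0.0, -0.5, -2.1]
grip_width: 0.0417
```

Emit:
servo_tool(moves="0 0 0.002 0 0 0 1; 0 0 0 0 0 0 -0.5; 0 0 0 0 0 0 -0.5; 0 0 0 0 0 0 -0.5; 0 0 0 0 0 0 -0.5; 0 0 -0.02 0 0 0 -0.5; 0 0 -0.04 0 0 0 -0.5; 0 0 -0.04 0 0 0 -0.5; 0 0 -0.04 0 0 0 -1; 0 0 -0.04 0 0 0 -1; 0 0 0 0 0 0 -1")

```text
time_s: 34.58
tool_pos: [0.555, 0.2311, 0.2141]
tool_rot: [180.0, 0.3, -175.4]
force: [0.5, 1.2, 0.3]
grip_width: 0.0779
```

Run:
```python
from h import *
c=cam("wrist"); P=cloud(c); save(c,"w7")
for o in comp(P,0.02,0.041,(0.50,0.63,-0.01,0.37),80): print(o, w2b(*(o[2]/1000)))
t=cam("top"); P=cloud(t)
for o in comp(P,0.012,0.06,(0.38,0.7,-0.35,-0.02)): print(o)
rows((0.4625,-0.206,0.20),100,18,-1)
```

```text
(np.int32(4466), np.float64(0.0306), array([554.4, 229.8]), array([104.,  42.]), 4.5) [-0.00052555  0.04478497]
(np.int32(4539), np.float64(0.0324), array([566.1,  49. ]), array([84.1, 49.7]), 4.3) [-0.00329997 -0.13637196]
(np.int32(3907), np.float64(0.0385), array([561.3, 140.4]), array([75.5, 45.3]), 4.1) [-0.00078626 -0.04488053]
(np.int32(939), np.float64(0.0391), array([597. ,  -7.4]), array([66.1,  2.8]), 4.2) [ 0.02299776 -0.19505925]
(np.int32(695), np.float64(0.0391), array([626.7, 271.9]), array([ 2.1, 86.6]), 4.5) [0.0749053  0.08097731]
(np.int32(160), np.float64(0.0393), array([619.7, 360.1]), array([ 1.4, 18.9]), 4.5) [0.07497051 0.16945463]
(np.int32(420), np.float64(0.0528), array([ 658.3, -201.1]), array([54. , 55.5]), 57.3)
(np.int32(653), np.float64(0.0228), array([ 573.5, -268.9]), array([87.8, 88.9]), 46.2)
(np.int32(487), np.float64(0.0321), array([ 462.8, -205.8]), array([64. , 63.7]), 25.0)
pos [0.5527 0.2292 0.2078] rot [-1.7987e+02 -1.6000e-01 -1.7541e+02] total tool shift [ 0.1247 -0.4266  0.0091] rotvec deg [-2.200e-01 -4.000e-02  8.459e+01]
0.0069 -0.0237 0.0005 -0.000 -0.000 0.164 -1; 0.0050 -0.0242 0.0005 -0.000 -0.000 0.164 -1; 0.0030 -0.0245 0.0005 -0.000 -0.000 0.164 -1; 0.0009 -0.0247 0.0005 -0.000 -0.000 0.164 -1; -0.0011 -0.0247 0.0005 -0.000 -0.000 0.164 -1; -0.0031 -0.0245 0.0005 -0.000 -0.000 0.164 -1; -0.0051 -0.0242 0.0005 -0.000 -0.000 0.164 -1; -0.0071 -0.0237 0.0005 -0.000 -0.000 0.164 -1; -0.0090 -0.0230 0.0005 -0.000 -0.000 0.164 -1; -0.0108 -0.0222 0.0005 -0.000 -0.000 0.164 -1; -0.0126 -0.0212 0.0005 -0.000 -0.000 0.164 -1; -0.0143 -0.0201 0.0005 -0.000 -0.000 0.164 -1; -0.0159 -0.0189 0.0004 -0.000 -0.000 0.164 -1; -0.0174 -0.0175 0.0004 -0.000 -0.000 0.164 -1; -0.0188 -0.0160 0.0004 -0.000 -0.000 0.164 -1; -0.0200 -0.0144 0.0004 -0.000 -0.000 0.164 -1; -0.0211 -0.0128 0.0004 -0.000 -0.000 0.164 -1; -0.0221 -0.0110 0.0004 -0.000 -0.000 0.164 -1
```

View pics/w7.png

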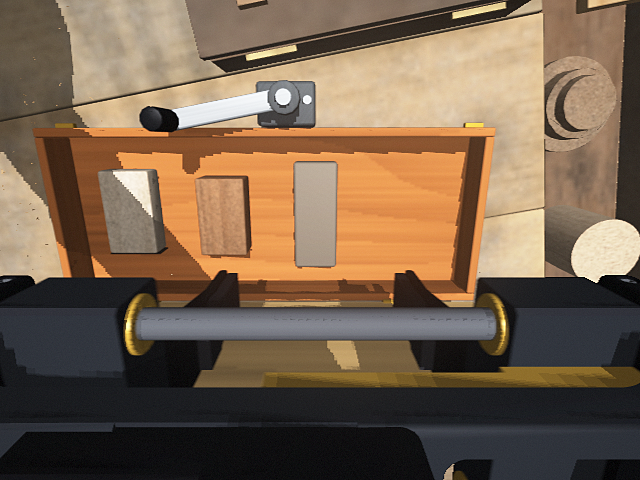

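Emit:
servo_tool(moves="0.011 -0.02 0 0 0 0 -1; 0.011 -0.033 0 0 0 0 -1; 0.011 -0.036 0 0 0 0 -1; 0.011 -0.036 0 0 0 0 -1; 0.011 -0.036 0 0 0 0 -1; 0.011 -0.036 0 0 0 0 -1; 0.011 -0.036 0.002 0 0 0 -1; 0.011 -0.036 0.002 0 0 0 -1; 0.011 -0.036 0.002 0 0 0 -1; 0.011 -0.036 0.002 0 0 0 -1; 0.011 -0.036 0.002 0 0 0 -1; 0.01 -0.036 0.004 0 0 0 -1; 0.01 -0.02 0.004 0 0 0 -1; 0 0 0 0 0 0 -1; 0 0 0 0 0 0 -1")

```text
time_s: 35.93
tool_pos: [0.4254, -0.233, 0.1636]
tool_rot: [179.2, -2.0, -175.4]
force: [0.7, 0.7, 0.6]
grip_width: 0.0868
```

Run:
```python
from h import *
c=cam("wrist"); P=cloud(c); save(c,"w8")
for o in comp(P,0.012,0.06,(0.38,0.7,-0.35,-0.02)): print(o)
print(env.get_obs()['qpos'].round(1))
rows((0.4625,-0.2058,0.10),184.6,5,-1)
```

```text
(np.int32(4162), np.float64(0.0284), array([ 458.7, -206.6]), array([58.3, 65.1]), 4.3)
(np.int32(2469), np.float64(0.0195), array([ 553.9, -276.1]), array([48.7, 89.8]), 17.0)
[ 55.9   4.4 -31.6 108.6   2.8  69.9 117.9]
pos [ 0.425  -0.233   0.1634] rot [ 179.23   -2.11 -175.38] total tool shift [-0.0419  0.0233  0.0622] rotvec deg [ 0.77 -2.11  0.  ]
5 x  -0.0084 0.0047 0.0124 0.005 -0.015 0.000 -1
```

View pics/w8.png

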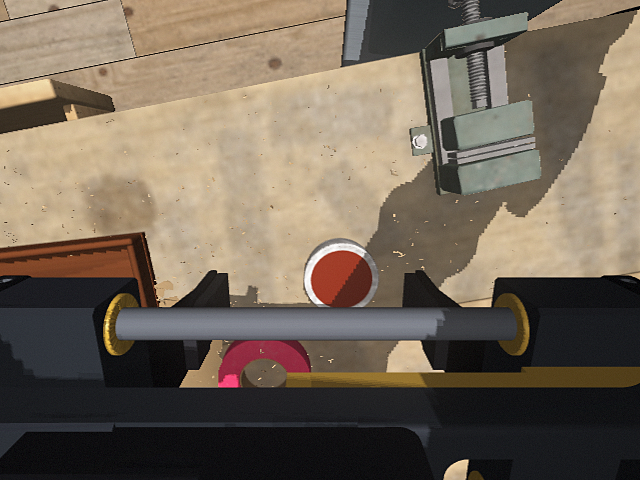

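Emit:
servo_tool(moves="-0.01 0.005 0.006 0.005 -0.018 0 -1; -0.01 0.006 0.008 0.006 -0.018 0 -1; -0.01 0.006 0.01 0.006 -0.018 0 -1; -0.01 0.005 0.01 0.005 -0.015 0 -1; -0.004 0.002 0.006 0 0 0 -1; 0 0 0 0 0 0 -1; 0 0 0 0 0 0 -1")

```text
time_s: 36.57
tool_pos: [0.473, -0.1901, 0.118]
tool_rot: [179.6, 0.1, -174.4]
force: [0.6, -0.0, 0.9]
grip_width: 0.0868
```

Run:
```python
from h import *
rows((0.4625,-0.206,0.07),184.6,4,-1)
```

```text
pos [ 0.473  -0.1901  0.118 ] rot [ 1.7961e+02  1.1000e-01 -1.7444e+02] total tool shift [ 0.012  -0.0152  0.0479] rotvec deg [0.39 0.1  0.96]
4 x  0.0030 -0.0038 0.0120 0.003 0.001 0.008 -1
```

Emit:
servo_tool(moves="0.003 -0.004 0.012 0.003 0 0.008 -1; 0.003 -0.004 0.012 0.003 0 0.008 -1; 0.003 -0.004 0.012 0.003 0 0.008 -1; 0 0 0.006 0 0 0 -1; 0 0 0 0 0 0 -1; 0 0 0 0 0 0 -1; 0 0 0 0 0 0 -1")

```text
time_s: 37.15
tool_pos: [0.4646, -0.2043, 0.0739]
tool_rot: [-180.0, 0.2, -175.2]
force: [1.6, -0.7, -0.0]
grip_width: 0.0871
```

Run:
```python
from h import *
rows((0.4625,-0.206,0.045),184.6,1,-1)
```

```text
pos [ 0.4646 -0.2043  0.0739] rot [-1.7997e+02  1.7000e-01 -1.7519e+02] total tool shift [ 0.0023 -0.0015  0.0289] rotvec deg [-0.03  0.17  0.21]
1 x  0.0023 -0.0015 0.0289 -0.001 0.006 0.007 -1
```

Emit:
servo_tool(moves="0.001 -0.001 0.012 0 0.002 0.004 -1; 0.001 -0.001 0.016 0 0.002 0.004 -1; 0 0 0.015 0 0 0 -1; 0 0 0.01 0 0 0 -1; 0 0 0 0 0 0 -1; 0 0 0 0 0 0 -1")

```text
time_s: 37.65
tool_pos: [0.4653, -0.2079, 0.0195]
tool_rot: [-179.8, 0.3, -175.5]
force: [-0.1, -0.6, -0.2]
grip_width: 0.087
```

Run:
```python
from h import *
rows((0.4625,-0.206,0.016),184.6,1,-1)
```

```text
pos [ 0.4653 -0.2079  0.0195] rot [-179.75    0.35 -175.45] total tool shift [0.0027 0.0022 0.0035] rotvec deg [-0.25  0.35 -0.05]
1 x  0.0027 0.0022 0.0035 -0.009 0.012 -0.002 -1
```

Emit:
servo_tool(moves="0.003 0.002 0.003 -0.005 0.008 0 -1; 0 0 0 0 0 0 1; 0 0 0 0 0 0 1; 0 0 0 0 0 0 1; 0 0 0 0 0 0 1; 0 0 0 0 0 0 1; 0 0 0 0 0 0 1; 0 0 0 0 0 0 1", squeeze=35)

```text
time_s: 38.32
tool_pos: [0.4637, -0.2067, 0.0189]
tool_rot: [-179.7, 0.3, -175.4]
force: [0.0, 0.1, -0.4]
grip_width: 0.0652
```

Emit:
servo_tool(moves="0 0 -0.025 0 0 0 1; 0 0 -0.035 0 0 0 1; 0 0 -0.035 0 0 0 1; 0 0 -0.04 0 0 0 1; 0 0 -0.04 0 0 0 1; 0 0 -0.02 0 0 0 1; 0 0 0 0 0 0 1")

```text
time_s: 38.9
tool_pos: [0.4597, -0.2043, 0.2194]
tool_rot: [179.9, -0.1, -175.4]
force: [0.7, 0.0, -0.8]
grip_width: 0.0654
```

Run:
```python
from h import *
print(env.get_obs()['grip_width'])
rows((0.5477,0.3198,0.20),184.6,16,1)
```

```text
0.06544675544940542
pos [ 0.4597 -0.2043  0.2194] rot [ 1.7992e+02 -1.2000e-01 -1.7536e+02] total tool shift [-0.1301  0.5152  0.0199] rotvec deg [ 0.08 -0.12  0.04]
16 x  -0.0081 0.0322 0.0012 0.000 -0.000 0.000 1
```

Emit:
servo_tool(moves="-0.006 0.02 -0.002 0 0 0 1; -0.007 0.03 -0.002 0 0 0 1; -0.008 0.033 -0.002 0 0 0 1; -0.008 0.033 -0.002 0 0 0 1; -0.008 0.033 -0.002 0 0 0 1; -0.008 0.033 -0.002 0 0 0 1; -0.008 0.033 -0.001 0 0 0 1; -0.008 0.033 -0.001 0 0 0 1; -0.008 0.033 -0.001 0 0 0 1; -0.008 0.033 -0.001 0 0 0 1; -0.008 0.033 0 0 0 0 1; -0.008 0.033 0 0 0 0 1; -0.008 0.033 0 0 0 0 1; -0.008 0.033 0 0 0 0 1; -0.008 0.03 0 0 0 0 1; -0.008 0.02 0 0 0 0 1; -0.004 0.01 0 0 0 0 1; 0 0 0 0 0 0 1; 0 0 0 0 0 0 1")

```text
time_s: 40.48
tool_pos: [0.5442, 0.3288, 0.2111]
tool_rot: [-179.9, -1.5, -175.9]
force: [0.1, -0.5, -1.2]
grip_width: 0.0655
```

Run:
```python
from h import *
o=env.get_obs();print(o['grip_width'],o['qpos'].round(1))
rows((0.5477,0.3198,0.12),184.6,5,1)
```

```text
0.06553201352680355 [  6.   26.9 -53.1  84.4  20.6  80.6  46.3]
pos [0.5442 0.3288 0.2111] rot [-179.89   -1.48 -175.87] total tool shift [-0.0052 -0.009   0.091 ] rotvec deg [-0.11 -1.48 -0.47]
5 x  -0.0010 -0.0018 0.0182 -0.001 -0.010 -0.003 1
```

Emit:
servo_tool(moves="-0.001 -0.002 0.012 0 -0.012 -0.004 1; -0.001 -0.002 0.016 0 -0.012 -0.004 1; -0.001 -0.002 0.018 0 -0.012 -0.004 1; -0.001 -0.002 0.018 0 -0.01 -0.002 1; 0 0 0.015 0 0 0 1; 0 0 0 0 0 0 1; 0 0 0 0 0 0 1")

```text
time_s: 41.07
tool_pos: [0.5475, 0.3101, 0.1255]
tool_rot: [-179.4, -0.3, -175.9]
force: [0.6, 0.5, -0.3]
grip_width: 0.0655
```

Run:
```python
from h import *
o=env.get_obs();print(o['grip_width'])
rows((0.5477,0.3198,0.028),184.6,5,1)
```

```text
0.06551901627171514
pos [0.5475 0.3101 0.1255] rot [-179.44   -0.28 -175.89] total tool shift [-0.0014  0.0106  0.0974] rotvec deg [-0.56 -0.28 -0.49]
5 x  -0.0003 0.0021 0.0195 -0.004 -0.002 -0.003 1
```

Emit:
servo_tool(moves="0 0.003 0.012 -0.005 -0.002 -0.004 1; 0 0.003 0.016 -0.005 -0.002 -0.004 1; 0 0.003 0.016 -0.005 -0.002 -0.004 1; 0 0.001 0.014 0 0 0 1; 0 0 0 0 0 0 1; 0 0 0 0 0 0 1; 0 0 0 0 0 0 1")

```text
time_s: 41.65
tool_pos: [0.5498, 0.3186, 0.0677]
tool_rot: [-180.0, 0.3, -175.8]
force: [0.1, 0.3, -0.8]
grip_width: 0.0653
```

Run:
```python
from h import *
rows((0.5477,0.3198,0.028),184.6,5,1)
```

```text
pos [0.5498 0.3186 0.0677] rot [-179.95    0.27 -175.79] total tool shift [0.0022 0.0014 0.0397] rotvec deg [-0.05  0.27 -0.39]
5 x  0.0004 0.0003 0.0079 -0.000 0.002 -0.003 1
```

Emit:
servo_tool(moves="0.001 0.001 0.01 0 0.002 -0.004 1; 0.001 0 0.011 0 0.002 -0.004 1; 0 0 0.01 0 0.002 -0.003 1; 0 0 0.006 0 0 0 1; 0 0 0 0 0 0 1; 0 0 0 0 0 0 1")

```text
time_s: 42.15
tool_pos: [0.5492, 0.3201, 0.029]
tool_rot: [180.0, 0.3, -175.5]
force: [-0.4, -0.4, -1.1]
grip_width: 0.0652
```

Emit:
servo_tool(moves="0 0 0.003 0 0 0 1; 0 0 0 0 0 0 1; 0 0 0 0 0 0 -0.8; 0 0 0 0 0 0 -0.8; 0 0 0 0 0 0 -0.8; 0 0 0 0 0 0 -0.8; 0 0 -0.02 0 0 0 -0.8; 0 0 -0.04 0 0 0 -0.8; 0 0 -0.04 0 0 0 -0.8; 0 0 -0.04 0 0 0 -0.8; 0 0 -0.04 0 0 0 -0.8; 0 0 0 0 0 0 -0.8")

```text
time_s: 43.15
tool_pos: [0.5471, 0.3197, 0.2119]
tool_rot: [-180.0, 0.0, -175.4]
force: [1.3, 1.4, 0.4]
grip_width: 0.0784
```

Run:
```python
from h import *
c=cam("wrist"); P=cloud(c); save(c,"w9")
for o in comp(P,0.02,0.041,(0.48,0.63,-0.01,0.38),80): print(o, w2b(*(o[2]/1000)))
t=cam("top"); P=cloud(t); save(t,"t9")
for o in comp(P,0.012,0.2,(0.38,0.8,-0.55,-0.03)): print(o)
for o in comp(P,0.16,0.24,(0.6,0.7,-0.03,0.45)): print('lid',o,w2b(*(o[2]/1000)))
```

```text
(np.int32(294), np.float64(0.0397), array([513.8, 377.2]), array([67.1,  0.5]), 4.5) [-0.02922588  0.19495625]
(np.int32(4690), np.float64(0.0305), array([554.7, 230. ]), array([104.9,  42.6]), 4.6) [-0.00021054  0.04496038]
(np.int32(4793), np.float64(0.0324), array([565.8,  49.1]), array([83.7, 49.9]), 4.3) [-0.00359103 -0.13624832]
(np.int32(4290), np.float64(0.0384), array([560.9, 140.6]), array([75.1, 46. ]), 4.3) [-0.00116902 -0.04464923]
(np.int32(3706), np.float64(0.0365), array([548.9, 319.7]), array([65.5, 65.1]), 6.9) [0.00117061 0.13483709]
(np.int32(1147), np.float64(0.039), array([623. , 313.3]), array([  1.8, 133.7]), 4.5) [0.07452295 0.12254056]
(np.int32(1225), np.float64(0.1547), array([ 775.8, -348.8]), array([ 8.5, 91.5]), 33.3)
(np.int32(416), np.float64(0.131), array([772.8, -96. ]), array([23.8, 22.5]), 79.5)
(np.int32(1252), np.float64(0.0628), array([ 735.2, -510.3]), array([103.5,  50.5]), 4.9)
(np.int32(223), np.float64(0.0197), array([ 768.8, -279. ]), array([ 18.8, 100.1]), 22.9)
(np.int32(72), np.float64(0.0169), array([ 728.7, -415.7]), array([29.5, 46.5]), 51.6)
(np.int32(418), np.float64(0.0523), array([ 658.4, -200.3]), array([54.5, 55.7]), 89.2)
(np.int32(288), np.float64(0.0256), array([ 624., -380.]), array([24.6, 86.6]), 8.5)
(np.int32(654), np.float64(0.0227), array([ 574. , -269.5]), array([88. , 88.8]), 89.5)
(np.int32(601), np.float64(0.0288), array([ 518.1, -448.3]), array([129.6, 151.7]), 10.9)
(np.int32(320), np.float64(0.0353), array([ 519.8, -451.8]), array([37.5, 56.7]), 12.8)
lid (np.int32(1568), np.float64(0.2181), array([649.6, 191.7]), array([ 10.9, 402.2]), 4.7) [ 0.09132813 -0.00079518]
```

View pics/w9.png

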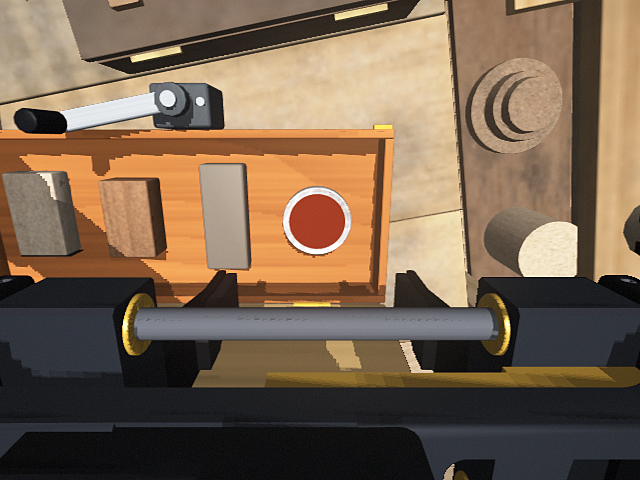

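View pics/t9.png

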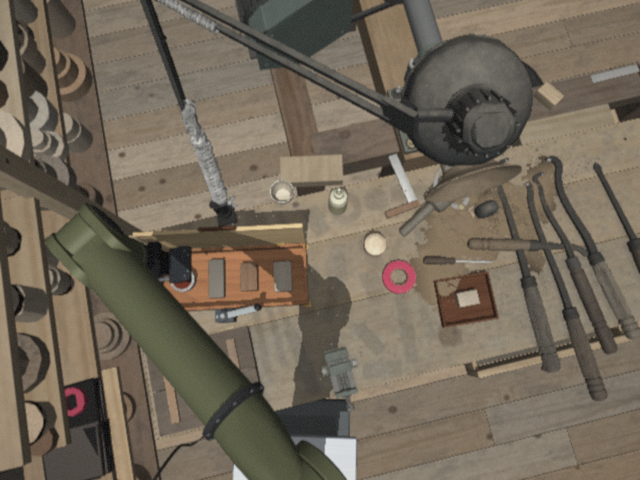

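Run:
```python
from h import *
t=cam("top");P=cloud(t)
m=(P[...,2]>0.055)&(P[...,2]<0.11)&(P[...,0]>0.36)&(P[...,0]<0.49)&(P[...,1]>0.05)&(P[...,1]<0.25)
q=P[m]; b=np.array([w2b(*x[:2]) for x in q])
for lo,hi in ((.055,.062),(.062,.07),(.07,.085),(.085,.11)):
    k=(q[:,2]>lo)&(q[:,2]<hi); 
    if k.sum(): print(lo,k.sum(),np.percentile(b[k],[1,50,99],axis=0).round(4).tolist())
k=(b[:,0]<-0.14); print('crate',q[k].min(0),q[k].max(0)) if k.any() else None
kn=q[q[:,2]>.09]; print('knob',kn.mean(0),w2b(*kn.mean(0)[:2]))
tgt=b2w(-.058,-.070); print(tgt)
rows((*tgt,0.15),184.6,8,1)
```

```text
0.055 11 [[-0.1762, -0.0452], [-0.1381, 0.0164], [-0.0877, 0.0365]]
0.062 288 [[-0.1973, -0.0646], [-0.1065, -0.0148], [-0.0841, 0.0414]]
0.07 771 [[-0.2008, -0.056], [-0.1635, -0.0122], [-0.0921, 0.0438]]
0.085 76 [[-0.1979, -0.0818], [-0.0938, -0.0671], [-0.0807, 0.0069]]
crate [0.36010081 0.11414393 0.05647024] [0.42073743 0.22618721 0.09046591]
knob [0.47433464 0.10572992 0.09928875] [-0.09024237 -0.07249563]
[0.50627477 0.11079217]
pos [0.5444 0.3166 0.2033] rot [-179.66   -0.58 -175.42] total tool shift [ 0.0539 -0.2018  0.055 ] rotvec deg [-0.34 -0.58 -0.02]
8 x  0.0067 -0.0252 0.0069 -0.001 -0.003 -0.000 1
```

Emit:
servo_tool(moves="0.005 -0.02 0 0 0 0 1; 0.007 -0.027 0.003 0 0 0 1; 0.007 -0.027 0.005 0 0 0 1; 0.007 -0.027 0.005 0 0 0 1; 0.007 -0.027 0.006 0 0 0 1; 0.007 -0.027 0.006 0 0 0 1; 0.007 -0.027 0.006 0 0 0 1; 0.006 -0.02 0.006 0 0 0 1; 0 0 0 0 0 0 1; 0 0 0 0 0 0 1; 0 0 0 0 0 0 1; 0 0 0 0 0 0 1", squeeze=10)

```text
time_s: 44.3
tool_pos: [0.4921, 0.0972, 0.1443]
tool_rot: [-179.7, -2.7, -175.4]
force: [-0.4, -0.3, 1.0]
grip_width: 0.0066
```

Run:
```python
from h import *
print(env.get_obs()['grip_width'])
rows((.5063,.1108,0.085),184.6,5,1)
```

```text
0.006578575978531552
pos [0.4921 0.0972 0.1443] rot [-179.72   -2.66 -175.4 ] total tool shift [-0.018   0.0127  0.0585] rotvec deg [-0.28 -2.66  0.  ]
5 x  -0.0036 0.0025 0.0117 -0.002 -0.019 0.000 1
```

Emit:
servo_tool(moves="-0.006 0.004 0 0 -0.025 0 1; -0.006 0.004 0 0 -0.025 0 1; -0.006 0.004 0 0 -0.025 0 1; -0.001 0 0 0 -0.01 0 1; 0 0 0 0 0 0 1; 0 0 0 0 0 0 1")

```text
time_s: 44.8
tool_pos: [0.5124, 0.1191, 0.144]
tool_rot: [-180.0, 0.1, -174.8]
force: [-0.7, 0.1, 0.0]
grip_width: 0.0004
```

Run:
```python
from h import *
rows((.5063,.1108,0.085),184.6,5,1)
```

```text
pos [0.5124 0.1191 0.144 ] rot [-1.7998e+02  1.4000e-01 -1.7484e+02] total tool shift [ 0.0069 -0.0077  0.059 ] rotvec deg [-0.02  0.14  0.56]
5 x  0.0014 -0.0015 0.0118 -0.000 0.001 0.004 1
```

Emit:
servo_tool(moves="0.001 -0.002 0.01 0 0 0.005 1; 0.001 -0.002 0.012 0 0 0.005 1; 0.001 -0.001 0.014 0 0 0 1; 0 0 0.014 0 0 0 1; 0 0 0.006 0 0 0 1; 0 0 0 0 0 0 1; 0 0 0 0 0 0 1")

```text
time_s: 45.38
tool_pos: [0.5081, 0.1114, 0.0813]
tool_rot: [-179.9, -0.0, -175.3]
force: [-0.5, 0.6, 0.5]
grip_width: 0.0001
```

Run:
```python
from h import *
o=env.get_obs();print(w2b(*o['tool_pos'][:2]))
rows((*b2w(-.108,-.074),0.085),184.6,5,1)
```

```text
[-0.05611168 -0.069538  ]
pos [0.5081 0.1114 0.0813] rot [-1.7990e+02 -2.0000e-02 -1.7526e+02] total tool shift [ 0.0519 -0.0043 -0.0037] rotvec deg [-0.1  -0.02  0.14]
5 x  0.0104 -0.0009 -0.0007 -0.001 -0.000 0.001 1
```

Emit:
servo_tool(moves="0.006 0 -0.001 0 0 0 1; 0.007 -0.001 -0.001 0 0 0 1; 0.007 -0.001 -0.001 0 0 0 1; 0.007 -0.001 0 0 0 0 1; 0.007 -0.001 0 0 0 0 1; 0.007 0 0 0 0 0 1; 0.005 0 0 0 0 0 1; 0 0 0 0 0 0 1; 0 0 0 0 0 0 1")

```text
time_s: 46.13
tool_pos: [0.463, 0.1038, 0.088]
tool_rot: [-179.9, 0.9, -175.3]
force: [2.2, 1.5, -1.8]
grip_width: 0.0003
```

Run:
```python
from h import *
o=env.get_obs();print(w2b(*o['tool_pos'][:2]))
rows((*b2w(-.108,-.074),0.085),184.6,5,1)
```

```text
[-0.10169536 -0.07356061]
pos [0.463  0.1038 0.088 ] rot [-179.88    0.87 -175.29] total tool shift [ 0.0064 -0.0004  0.0029] rotvec deg [-0.12  0.87  0.11]
5 x  0.0013 -0.0001 0.0006 -0.001 0.006 0.001 1
```

Emit:
servo_tool(moves="0.005 0 0.001 0 0.006 0 1; 0.005 0 0.001 0 0.006 0 1; 0.002 0 0.001 0 0.006 0 1; 0 0 0 0 0 0 1; -0.01 0 -0.03 0 0 0 1; -0.02 0 -0.04 0 0 0 1; -0.02 0.01 -0.04 0 0 0 1; -0.02 0.01 -0.04 0 0 0 1; -0.02 0 -0.03 0 0 0 1; 0 0 0 0 0 0 1; 0 0 0 0 0 0 1")

```text
time_s: 47.05
tool_pos: [0.5376, 0.1292, 0.2715]
tool_rot: [-179.9, 0.7, -175.3]
force: [-2.1, -0.2, -1.6]
grip_width: 0.0005
```

Run:
```python
from h import *
o=env.get_obs();print(o['tool_pos'],o['tool_rot'])
c=cam("wrist");P=cloud(c);save(c,"w10")
m=(P[...,2]>0.085)&(P[...,2]<0.105)&(P[...,0]>0.39)&(P[...,0]<0.50)&(P[...,1]>0.05)&(P[...,1]<0.16)
kn=P[m]; print('knob',len(kn),kn.mean(0),w2b(*kn.mean(0)[:2]))
```

```text
[0.53759849 0.12919013 0.27150689] [-179.92795812    0.74816512 -175.2978482 ]
knob 351 [0.44309995 0.10256343 0.09899499] [-0.12163017 -0.07315789]
```

View pics/w10.png

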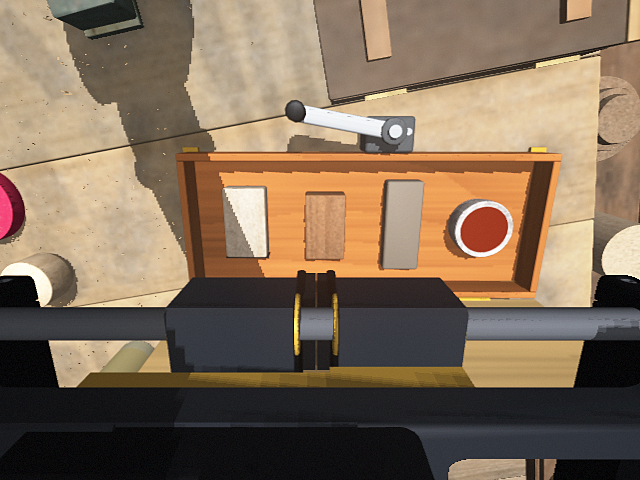

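Run:
```python
from h import *
rows((*b2w(.122,0),0.30),184.6,6,1)
```

```text
pos [0.538  0.1288 0.2715] rot [-179.9     0.82 -175.33] total tool shift [-0.1474  0.0543 -0.0265] rotvec deg [-0.1   0.82  0.07]
6 x  -0.0246 0.0091 -0.0044 -0.001 0.005 0.000 1
```

Emit:
servo_tool(moves="-0.01 0.005 -0.02 0 0.005 0 1; -0.02 0.008 -0.015 0 0.006 0 1; -0.025 0.009 -0.004 0 0.006 0 1; -0.025 0.009 -0.004 0 0.006 0 1; -0.025 0.009 -0.004 0 0.005 0 1; -0.025 0.009 -0.004 0 0 0 1; -0.018 0.005 0 0 0 0 1; 0 0 0 0 0 0 1; 0 0 0 0 0 0 1")

```text
time_s: 47.85
tool_pos: [0.6733, 0.1913, 0.3052]
tool_rot: [-178.9, -2.1, -175.3]
force: [0.1, -0.1, 0.1]
grip_width: 0.0004
```

Run:
```python
from h import *
o=env.get_obs();print(w2b(*o['tool_pos'][:2]),o['qpos'].round(1))
t=cam("top");save(t,"t11")
c=cam("wrist");save(c,"w11")
c=cam("scene");save(c,"s11")
rows((*b2w(.122,0),0.195),184.6,6,1)
```

```text
[ 0.11490216 -0.00312314] [ 11.9  33.3 -51.   64.2  25.3  95.4  62.1]
pos [0.6731 0.1903 0.3066] rot [-178.82   -1.95 -175.41] total tool shift [-0.0111  0.0064  0.1112] rotvec deg [-1.18 -1.95  0.01]
6 x  -0.0019 0.0011 0.0185 -0.007 -0.011 0.000 1
```

View pics/s11.png

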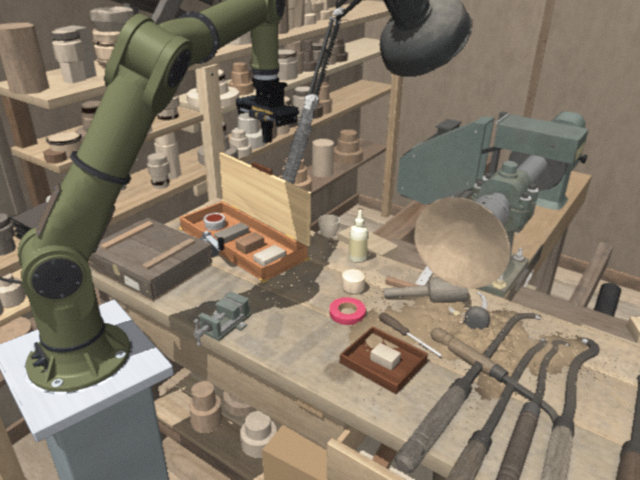

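View pics/w11.png

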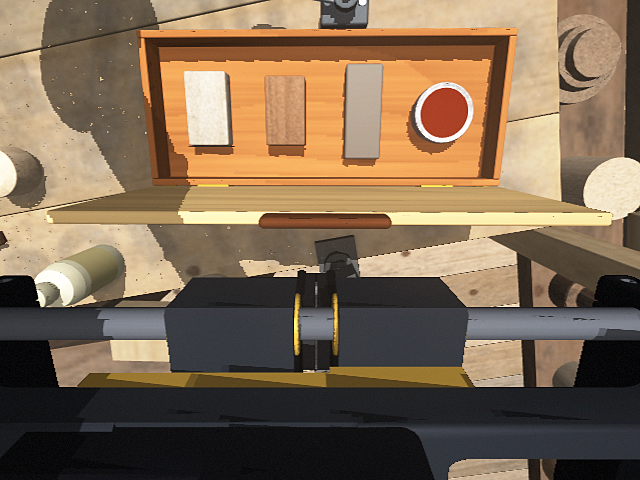

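Emit:
servo_tool(moves="-0.003 0.001 0.006 -0.01 -0.016 0 1; -0.003 0.002 0.012 -0.01 -0.016 0 1; -0.003 0.002 0.016 -0.01 -0.016 0 1; -0.002 0.001 0.018 -0.008 -0.014 0 1; 0 0 0.015 0 0 0 1; 0 0 0 0 0 0 1; 0 0 0 0 0 0 1")

```text
time_s: 48.58
tool_pos: [0.68, 0.1922, 0.2404]
tool_rot: [-179.7, 0.3, -175.6]
force: [0.7, 0.2, 0.9]
grip_width: 0.0005
```

Run:
```python
from h import *
o=env.get_obs();print(w2b(*o['tool_pos'][:2]))
rows((*b2w(.122,0),0.195),184.6,6,1)
```

```text
[ 0.12168611 -0.00275691]
pos [0.68   0.1922 0.2404] rot [-179.7     0.35 -175.55] total tool shift [-0.      0.003   0.0454] rotvec deg [-0.31  0.35 -0.15]
6 x  -0.0000 0.0005 0.0076 -0.002 0.002 -0.001 1
```

Emit:
servo_tool(moves="0 0.001 0.009 -0.003 0.003 0 1; 0 0.001 0.01 -0.003 0.003 0 1; 0 0 0.01 -0.003 0.003 0 1; 0 0 0.009 0 0 0 1; 0 0 0.004 0 0 0 1; 0 0 0 0 0 0 1; 0 0 0 0 0 0 1")

```text
time_s: 49.17
tool_pos: [0.6805, 0.1938, 0.1972]
tool_rot: [-180.0, 0.3, -175.6]
force: [0.2, 0.2, 0.1]
grip_width: 0.0004
```

Run:
```python
from h import *
o=env.get_obs();print(w2b(*o['tool_pos'][:2]))
rows((*b2w(.0638,0),0.2026),184.6,6,1)
```

```text
[ 0.12228847 -0.00117853]
pos [0.6805 0.1938 0.1972] rot [-179.98    0.29 -175.61] total tool shift [ 0.0585  0.001  -0.0057] rotvec deg [-0.02  0.29 -0.21]
6 x  0.0097 0.0002 -0.0010 -0.000 0.002 -0.001 1
```

Emit:
servo_tool(moves="0.005 0 -0.001 0 0 0 1; 0.006 0 -0.001 0 0.001 0 1; 0.006 0 -0.001 0 0.001 0 1; 0.006 0 -0.001 0 0.001 0 1; 0.006 0 -0.001 0 0.001 0 1; 0.006 0 -0.001 0 0.001 0 1; 0.006 0 -0.001 0 0.001 0 1; 0.006 0 0 0 0 0 1; 0.006 0 0 0 0 0 1; 0.006 0 0 0 0 0 1")

```text
time_s: 50.0
tool_pos: [0.6205, 0.1889, 0.2069]
tool_rot: [180.0, 0.8, -175.7]
force: [3.5, 0.4, -1.0]
grip_width: 0.0007
```

Run:
```python
from h import *
o=env.get_obs();print(w2b(*o['tool_pos'][:2]),o['force'])
rows((*b2w(.0266,0),0.190),184.6,6,1)
```

```text
[ 0.06207087 -0.00124521] [ 3.47423399  0.38918445 -0.97295981]
pos [0.6205 0.1889 0.2069] rot [ 179.96    0.77 -175.72] total tool shift [0.0357 0.001  0.0164] rotvec deg [ 0.04  0.77 -0.32]
6 x  0.0060 0.0002 0.0027 0.000 0.005 -0.002 1
```

Contact at about 3.5 N; the lid is following.

Emit:
servo_tool(moves="0.006 0 0.002 0 0.005 -0.002 1; 0.006 0 0.002 0 0.005 -0.002 1; 0.006 0 0.003 0 0.005 -0.002 1; 0.006 0 0.003 0 0.003 0 1; 0.006 0 0.003 0 0.002 0 1; 0.006 0 0.004 0 0 0 1")

```text
time_s: 50.5
tool_pos: [0.5811, 0.186, 0.1911]
tool_rot: [-180.0, 0.3, -175.5]
force: [1.7, -0.1, 2.7]
grip_width: 0.0003
```

Run:
```python
from h import *
o=env.get_obs();print(w2b(*o['tool_pos'][:2]),o['force'])
rows((*b2w(-.006,0),0.1685),184.6,6,1)
```

```text
[ 0.02260155 -0.00099273] [ 1.72056999 -0.05364123  2.68895122]
pos [0.5811 0.186  0.1911] rot [-179.98    0.28 -175.55] total tool shift [0.0287 0.0009 0.0224] rotvec deg [-0.02  0.28 -0.15]
6 x  0.0048 0.0002 0.0037 -0.000 0.002 -0.001 1
```

Emit:
servo_tool(moves="0.005 0 0.003 0 0.002 0 1; 0.005 0 0.004 0 0.002 0 1; 0.005 0 0.004 0 0.002 0 1; 0.005 0 0.004 0 0.002 0 1; 0.004 0 0.004 0 0 0 1; 0.004 0 0.004 0 0 0 1")

```text
time_s: 51.0
tool_pos: [0.5479, 0.1838, 0.1651]
tool_rot: [-179.9, -0.2, -175.5]
force: [0.4, 0.2, 3.1]
grip_width: 0.0004
```

Run:
```python
from h import *
o=env.get_obs();print(w2b(*o['tool_pos'][:2]),o['force'])
rows((*b2w(-.032,0),0.139),184.6,8,1)
```

```text
[-0.01066826 -0.00059223] [0.37095718 0.18987288 3.07338643]
pos [0.5479 0.1838 0.1651] rot [-179.94   -0.19 -175.5 ] total tool shift [0.0212 0.0006 0.0261] rotvec deg [-0.06 -0.19 -0.1 ]
8 x  0.0027 0.0001 0.0033 -0.000 -0.001 -0.000 1
```

Emit:
servo_tool(moves="0.003 0 0.004 0 -0.001 0 1; 0.003 0 0.004 0 -0.001 0 1; 0.003 0 0.004 0 -0.001 0 1; 0.003 0 0.004 0 0 0 1; 0.002 0 0.004 0 0 0 1; 0.002 0 0.004 0 0 0 1; 0.002 0 0.004 0 0 0 1; 0.002 0 0.004 0 0 0 1; 0.002 0 0.004 0 0 0 1")

```text
time_s: 51.75
tool_pos: [0.5214, 0.1821, 0.1242]
tool_rot: [-180.0, -0.3, -175.5]
force: [0.6, -0.5, 2.4]
grip_width: 0.0006
```

Run:
```python
from h import *
o=env.get_obs();print(w2b(*o['tool_pos'][:2]),o['force'])
rows((*b2w(-.05,0),0.104),184.6,8,1)
t=cam("scene");save(t,"s12")
```

```text
[-0.03725321 -0.00013446] [ 0.61081801 -0.48253108  2.38289757]
pos [0.5214 0.1821 0.1242] rot [-179.96   -0.32 -175.46] total tool shift [0.0126 0.0001 0.0202] rotvec deg [-0.04 -0.32 -0.06]
8 x  0.0016 0.0000 0.0025 -0.000 -0.001 -0.000 1
```

View pics/s12.png

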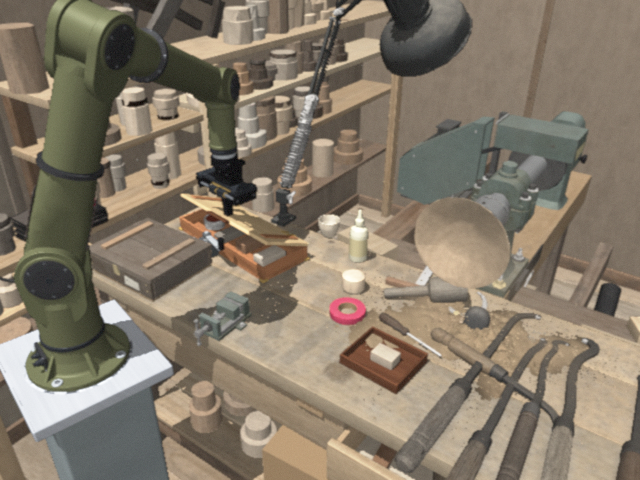

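Emit:
servo_tool(moves="0.002 0 0.003 0 -0.001 0 1; 0.002 0 0.004 0 -0.001 0 1; 0.002 0 0.004 0 -0.001 0 1; 0.001 0 0.004 0 0 0 1; 0.001 0 0.004 0 0 0 1; 0.001 0 0.004 0 0 0 1; 0.001 0 0.004 0 0 0 1")

```text
time_s: 52.38
tool_pos: [0.5096, 0.1811, 0.0939]
tool_rot: [-180.0, -0.3, -175.5]
force: [0.6, -0.3, 1.6]
grip_width: 0.0003
```

Run:
```python
from h import *
o=env.get_obs();print(w2b(*o['tool_pos'][:2]),o['force'])
rows((*b2w(-.056,0),0.0655),184.6,8,1)
```

```text
[-0.04911648 -0.00015912] [ 0.61883807 -0.33251543  1.61045593]
pos [0.5096 0.1811 0.0939] rot [-179.96   -0.29 -175.46] total tool shift [0.0067 0.0002 0.0284] rotvec deg [-0.04 -0.29 -0.06]
8 x  0.0008 0.0000 0.0036 -0.000 -0.001 -0.000 1
```

Emit:
servo_tool(moves="0.001 0 0.004 0 -0.001 0 1; 0.001 0 0.004 0 -0.001 0 1; 0.001 0 0.004 0 0 0 1; 0 0 0.003 0 0 0 1; 0 0 0.003 0 0 0 1; 0 0 0.003 0 0 0 1")

```text
time_s: 52.88
tool_pos: [0.5052, 0.1808, 0.0699]
tool_rot: [-180.0, -0.3, -175.4]
force: [-1.3, -0.6, 2.0]
grip_width: 0.0004
```

Emit:
servo_tool(moves="0 0 0.002 0 0 0 1; 0 0 0.002 0 0 0 1; 0 0 0.002 0 0 0 1; 0 0 0.002 0 0 0 1; 0 0 0.002 0 0 0 1")

```text
time_s: 53.3
tool_pos: [0.505, 0.1808, 0.0658]
tool_rot: [-179.6, -0.5, -175.5]
force: [-5.6, -2.6, 17.6]
grip_width: 0.0004
```

Emit:
servo_tool(moves="0 0 0.001 0 0 0 1; 0 0 -0.01 0 0 0 1; 0 0 -0.04 0 0 0 1; 0 0 -0.04 0 0 0 1; 0 0 -0.04 0 0 0 1; 0 0 -0.04 0 0 0 0.3; 0 0 0 0 0 0 0.3; 0 0 0 0 0 0 0.3")

```text
time_s: 53.97
tool_pos: [0.5056, 0.1828, 0.2437]
tool_rot: [-179.6, -0.6, -175.3]
force: [-0.5, -0.8, -0.8]
grip_width: 0.0134
```

Run:
```python
from h import *
o=env.get_obs();print(o['tool_pos'],o['tool_rot'])
c=cam("wrist");P=cloud(c);save(c,"w13")
m=(P[...,2]>0.085)&(P[...,2]<0.105)&(P[...,0]>0.39)&(P[...,0]<0.50)&(P[...,1]>0.05)&(P[...,1]<0.16)
kn=P[m]; print('knob',len(kn),kn.mean(0),w2b(*kn.mean(0)[:2]), kn.min(0),kn.max(0))
for bx,by in ((-.07,0.06),(-.07,-.12),(0,-.12),(0,.1),(.05,.12),(-.07,.15),(-.094,.03)):
    w=b2w(bx,by); d=np.hypot(P[...,0]-w[0],P[...,1]-w[1]); k=(d<.006)&(P[...,2]<.15); print(bx,by,k.sum(),np.median(P[k][:,2]).round(4) if k.any() else None)
rows((*kn.mean(0)[:2],0.13),184.6,6,1)
```

```text
[0.50561698 0.1828422  0.24374714] [-179.58185542   -0.59455753 -175.31925475]
knob 428 [0.44241997 0.10368102 0.0979766 ] [-0.12221874 -0.07198957] [0.43399249 0.09377061 0.08571087] [0.45112853 0.11116228 0.10173498]
-0.07 0.06 118 0.0542
-0.07 -0.12 119 0.054
0 -0.12 100 0.054
0 0.1 100 0.0545
0.05 0.12 0 None
-0.07 0.15 119 0.0543
-0.094 0.03 103 0.0535
pos [0.5061 0.1834 0.2442] rot [-179.61   -0.52 -175.29] total tool shift [ 0.0689 -0.0734  0.1153] rotvec deg [-0.39 -0.52  0.11]
6 x  0.0115 -0.0122 0.0192 -0.002 -0.003 0.001 1
```

View pics/w13.png

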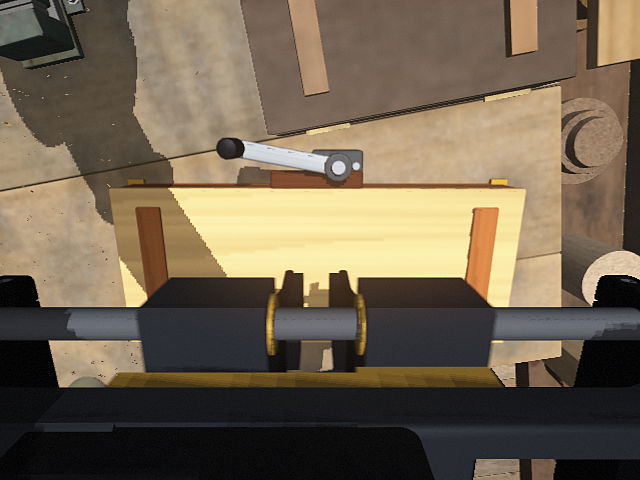

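```bash
cat >> h.py <<'E'
PV=np.array([-.105,.020])
def lev(al):  # deg
    a=np.radians(al); return b2w(*(PV+.095*np.array([np.cos(a),-np.sin(a)]))), 180+BY-al
E
python3 - <<'E'
from h import *
w,y=lev(100.5); print(w,y)
rows((.4424,.1035,0.16),84.5,15,0)
E
```

```text
[0.44243999 0.10225843] 84.08000000000001
pos [0.5061 0.1834 0.2442] rot [-179.61   -0.52 -175.29] total tool shift [ 0.0692 -0.0738  0.0853] rotvec deg [-7.3000e-01 -4.0000e-02  1.0021e+02]
0.0046 -0.0049 0.0057 -0.002 -0.000 0.233 0; 0.0040 -0.0054 0.0057 -0.002 -0.000 0.233 0; 0.0034 -0.0059 0.0057 -0.002 -0.000 0.233 0; 0.0026 -0.0062 0.0057 -0.002 -0.000 0.233 0; 0.0019 -0.0065 0.0057 -0.002 -0.000 0.233 0; 0.0011 -0.0067 0.0057 -0.002 -0.000 0.233 0; 0.0004 -0.0068 0.0057 -0.002 -0.000 0.233 0; -0.0004 -0.0068 0.0056 -0.002 -0.000 0.233 0; -0.0012 -0.0067 0.0056 -0.002 -0.000 0.233 0; -0.0020 -0.0065 0.0056 -0.002 -0.000 0.233 0; -0.0027 -0.0062 0.0056 -0.002 -0.000 0.233 0; -0.0034 -0.0059 0.0056 -0.002 -0.000 0.233 0; -0.0041 -0.0054 0.0056 -0.002 -0.000 0.233 0; -0.0047 -0.0049 0.0056 -0.002 -0.000 0.233 0; -0.0052 -0.0043 0.0056 -0.002 -0.000 0.233 0
```

Emit:
servo_tool(moves="0.005 -0.005 0.002 0 0 0.22 0; 0.004 -0.006 0.002 0 0 0.22 0; 0.004 -0.006 0.002 0 0 0.22 0; 0.003 -0.007 0.002 0 0 0.22 0; 0.002 -0.007 0.003 0 0 0.22 0; 0.001 -0.007 0.003 0 0 0.22 0; 0 -0.007 0.003 0 0 0.22 0; 0 -0.007 0.003 0 0 0.22 0; -0.001 -0.007 0.003 0 0 0.22 0; -0.002 -0.007 0.003 0 0 0.22 0; -0.003 -0.006 0.003 0 0 0.22 0; -0.003 -0.006 0.003 0 0 0.22 0; -0.004 -0.005 0.003 0 0 0.22 0; -0.005 -0.005 0.003 0 0 0.22 0; -0.005 -0.004 0.003 0 0 0.22 0; 0 0 0 0 0 0.1 0; 0 0 0 0 0 0 0; 0 0 0 0 0 0 0; 0 0 0 0 0 0 0")

```text
time_s: 55.6
tool_pos: [0.4233, 0.0923, 0.1779]
tool_rot: [-177.4, 0.6, 82.7]
force: [0.4, 0.4, 0.9]
grip_width: 0.0432
```

Run:
```python
from h import *
o=env.get_obs();print(o['qpos'].round(1),o['grip_width'])
rows((.4424,.103,0.14),84.5,6,0)
c=cam("wrist");P=cloud(c);save(c,"w14")
m=(P[...,2]>0.085)&(P[...,2]<0.105)&(P[...,0]>0.39)&(P[...,0]<0.50)&(P[...,1]>0.05)&(P[...,1]<0.16)
kn=P[m]; print('knob',len(kn),kn.min(0),kn.max(0))
```

```text
[ 38.1  -3.5 -51.1 113.   -3.2  71.9 -19.2] 0.043232816001262706
pos [0.4233 0.0923 0.1779] rot [-177.4     0.63   82.66] total tool shift [0.0135 0.0193 0.0369] rotvec deg [-2.61  0.59 -1.85]
6 x  0.0022 0.0032 0.0061 -0.015 0.003 -0.011 0
knob 602 [0.43382192 0.09400204 0.08501231] [0.45137266 0.11136715 0.10106649]
```

View pics/w14.png

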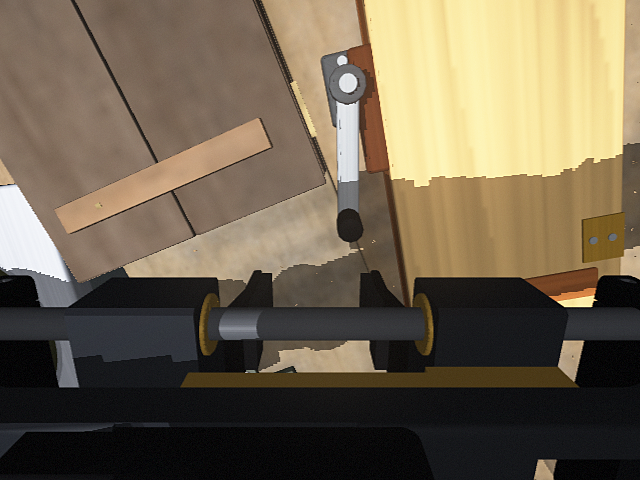

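Emit:
servo_tool(moves="0.003 0.005 0.004 -0.02 0.004 -0.015 0; 0.003 0.005 0.006 -0.02 0.004 -0.015 0; 0.003 0.004 0.006 -0.02 0.004 -0.01 0; 0.002 0.003 0.006 -0.015 0.004 -0.01 0; 0 0 0 0 0 0 0; 0 0 0 0 0 0 0; 0 0 0 0 0 0 0")

```text
time_s: 56.23
tool_pos: [0.443, 0.1036, 0.1523]
tool_rot: [-179.7, -0.1, 84.6]
force: [-0.3, 0.1, 0.2]
grip_width: 0.0434
```

Run:
```python
from h import *
rows((.4426,.1027,0.094),84.5,6,0)
```

```text
pos [0.443  0.1036 0.1523] rot [-1.7973e+02 -5.0000e-02  8.4570e+01] total tool shift [-0.001  -0.      0.0583] rotvec deg [-0.27 -0.05  0.07]
6 x  -0.0002 -0.0000 0.0097 -0.002 -0.000 0.000 0
```

Emit:
servo_tool(moves="0 0 0.01 -0.002 0 0 0; 0 0 0.012 -0.002 0 0 0; 0 0 0.012 -0.002 0 0 0; 0 0 0.012 0 0 0 0; 0 0 0.005 0 0 0 0; 0 0 0 0 0 0 0; 0 0 0 0 0 0 0")

```text
time_s: 56.82
tool_pos: [0.4436, 0.1031, 0.098]
tool_rot: [179.9, -0.0, 84.5]
force: [-0.3, -0.3, -0.2]
grip_width: 0.0434
```

Run:
```python
from h import *
rows((.4426,.1027,0.094),84.5,6,0)
```

```text
pos [0.4436 0.1031 0.098 ] rot [ 1.7995e+02 -2.0000e-02  8.4520e+01] total tool shift [-0.0005 -0.0009  0.004 ] rotvec deg [ 0.05 -0.02  0.02]
6 x  -0.0001 -0.0002 0.0007 0.000 -0.000 0.000 0
```

Emit:
servo_tool(moves="0 -0.001 0.005 0 0 0 0; 0 0 0 0 0 0 1; 0 0 0 0 0 0 1; 0 0 0 0 0 0 1; 0 0 0 0 0 0 1; 0 0 0 0 0 0 1; 0 0 0 0 0 0 1; 0 0 0 0 0 0 1", squeeze=8)

```text
time_s: 57.48
tool_pos: [0.4444, 0.1032, 0.0945]
tool_rot: [179.7, -0.0, 84.5]
force: [0.8, 0.6, -1.3]
grip_width: 0.0176
```

Emit:
servo_tool(moves="0 0.005 0 0 0 -0.1 1; 0 0.006 0 0 0 -0.12 1; 0 0.006 0 0 0 -0.12 1; 0 0.006 0 0 0 -0.12 1; 0 0.006 0 0 0 -0.12 1")

```text
time_s: 57.9
tool_pos: [0.4716, 0.1044, 0.0944]
tool_rot: [179.9, 0.1, 101.7]
force: [-0.1, 0.7, 0.7]
grip_width: 0.0173
```

```bash
cat > lv.py <<'E'
from h import *
import sys
o=env.get_obs();b=w2b(*o['tool_pos'][:2])-PV
al=np.degrees(np.arctan2(-b[1],b[0])); print('alpha',al.round(1),'r',np.hypot(*b).round(4),'yaw-ideal',((o['tool_rot'][2]%360)-(180+BY-al)).round(1),o['force'].round(1),o['grip_width'].round(4))
if len(sys.argv)>1:
    a2=float(sys.argv[1]); w,y=lev(a2); rows((*w,.094),y,int(sys.argv[2]),1)
E
python3 lv.py 60 7
```

```text
Traceback (most recent call last):
  File "lv.py", line 4, in <module>
    al=np.degrees(np.arctan2(-b[1],b[0])); print('alpha',al.round(1),'r',np.hypot(*b).round(4),'yaw-ideal',((o['tool_rot'][2]%360)-(180+BY-al)).round(1),o['force'].round(1),o['grip_width'].round(4))
                                                                                                                                                                             ^^^^^^^^^^^^^^^^^^^^^
AttributeError: 'float' object has no attribute 'round'
```

```bash
sed -i "s/o\['grip_width'\].round(4)/round(o['grip_width'],4)/" lv.py; python3 lv.py 60 6
```

```text
alpha 82.7 r 0.0943 yaw-ideal -0.1 [-0.1  0.7  0.7] 0.0173
pos [0.4716 0.1044 0.0944] rot [1.7992e+02 8.0000e-02 1.0173e+02] total tool shift [0.0068 0.0367 0.0005] rotvec deg [  0.06   0.09 -22.85]
0.0011 0.0061 0.0001 0.000 0.001 -0.133 1; 0.0007 0.0062 0.0001 0.000 0.001 -0.133 1; 0.0003 0.0062 0.0001 0.000 0.001 -0.133 1; -0.0001 0.0062 0.0001 0.000 0.001 -0.133 1; -0.0005 0.0062 0.0001 0.000 0.001 -0.133 1; -0.0009 0.0062 0.0001 0.000 0.001 -0.133 1
```

Tracking well.

Emit:
servo_tool(moves="0 0.006 0 0 0 -0.13 1; 0 0.006 0 0 0 -0.13 1; 0 0.006 0 0 0 -0.13 1; 0 0.006 0 0 0 -0.13 1; 0 0.006 0 0 0 -0.13 1; 0 0.006 0 0 0 -0.13 1")

```text
time_s: 58.4
tool_pos: [0.5056, 0.1181, 0.0945]
tool_rot: [-179.9, -0.1, 125.0]
force: [-0.2, 0.3, -0.1]
grip_width: 0.0177
```

```bash
python3 lv.py 35 6
```

```text
alpha 60.4 r 0.095 yaw-ideal 0.8 [-0.2  0.3 -0.1] 0.0177
pos [0.5056 0.1181 0.0945] rot [-1.7992e+02 -7.0000e-02  1.2500e+02] total tool shift [0.0086 0.0409 0.0005] rotvec deg [ -0.06  -0.08 -24.58]
0.0014 0.0068 0.0001 -0.000 -0.000 -0.143 1; 0.0009 0.0069 0.0001 -0.000 -0.000 -0.143 1; 0.0005 0.0070 0.0001 -0.000 -0.000 -0.143 1; -0.0000 0.0070 0.0001 -0.000 -0.000 -0.143 1; -0.0005 0.0070 0.0001 -0.000 -0.000 -0.143 1; -0.0010 0.0069 0.0001 -0.000 -0.000 -0.143 1
```

Emit:
servo_tool(moves="0 0.006 0 0 0 -0.12 1; 0 0.006 0 0 0 -0.12 1; 0 0.006 0 0 0 -0.12 1; 0 0.006 0 0 0 -0.12 1; 0 0.006 0 0 0 -0.12 1; 0 0.006 0 0 0 -0.12 1; 0 0.006 0 0 0 -0.12 1; 0 0.006 0 0 0 -0.12 1; 0 0.006 0 0 0 -0.12 1")

```text
time_s: 59.15
tool_pos: [0.5402, 0.1586, 0.0945]
tool_rot: [-179.7, -0.5, 157.2]
force: [-1.8, 0.2, 0.9]
grip_width: 0.0172
```

```bash
python3 lv.py 0 6
```

```text
alpha 28.0 r 0.0958 yaw-ideal 0.6 [-1.8  0.2  0.9] 0.0172
pos [0.5402 0.1586 0.0945] rot [-179.71   -0.52  157.2 ] total tool shift [0.0115 0.0448 0.0004] rotvec deg [ -0.16  -0.58 -27.38]
0.0019 0.0075 0.0001 -0.001 -0.003 -0.159 1; 0.0013 0.0076 0.0001 -0.001 -0.003 -0.159 1; 0.0007 0.0077 0.0001 -0.001 -0.003 -0.159 1; 0.0001 0.0077 0.0001 -0.001 -0.003 -0.159 1; -0.0005 0.0077 0.0001 -0.001 -0.003 -0.159 1; -0.0011 0.0076 0.0001 -0.001 -0.003 -0.159 1
```

Emit:
servo_tool(moves="0.001 0.006 0 0 -0.003 -0.12 1; 0 0.006 0 0 -0.003 -0.12 1; 0 0.006 0 0 -0.003 -0.12 1; 0 0.006 0 0 0 -0.12 1; 0 0.005 0 0 0 -0.12 1; 0 0.004 0 0 0 -0.1 1; 0 0.004 0 0 0 -0.08 1")

```text
time_s: 59.73
tool_pos: [0.5485, 0.1941, 0.0945]
tool_rot: [-179.7, -0.6, -179.6]
force: [-1.5, -0.2, 0.8]
grip_width: 0.0176
```

```bash
python3 lv.py 0 6
```

```text
alpha 6.1 r 0.0963 yaw-ideal 2.0 [-1.5 -0.2  0.8] 0.0176
pos [0.5485 0.1941 0.0945] rot [-179.74   -0.58 -179.58] total tool shift [0.0015 0.0102 0.0005] rotvec deg [-0.24 -0.59 -4.16]
0.0002 0.0017 0.0001 -0.001 -0.003 -0.024 1; 0.0002 0.0017 0.0001 -0.001 -0.003 -0.024 1; 0.0002 0.0017 0.0001 -0.001 -0.003 -0.024 1; 0.0002 0.0017 0.0001 -0.001 -0.003 -0.024 1; 0.0002 0.0017 0.0001 -0.001 -0.003 -0.024 1; 0.0001 0.0017 0.0001 -0.001 -0.003 -0.024 1
```

Emit:
servo_tool(moves="0 0.003 0 0 -0.003 -0.04 1; 0 0.003 0 0 -0.003 -0.04 1; 0 0.003 0 0 -0.003 -0.03 1; 0 0.003 0 0 0 -0.02 1; 0 0.003 0 0 0 0 1; 0 0.003 0 0 0 0 1")

```text
time_s: 60.23
tool_pos: [0.5486, 0.2054, 0.0942]
tool_rot: [-179.0, -0.5, -175.9]
force: [-2.7, -8.5, 6.4]
grip_width: 0.0178
```

```bash
python3 lv.py 0 6
```

```text
alpha -0.6 r 0.0967 yaw-ideal -1.0 [-2.7 -8.5  6.4] 0.0178
pos [0.5486 0.2054 0.0942] rot [-179.01   -0.5  -175.86] total tool shift [ 0.0017 -0.001   0.0003] rotvec deg [-0.99 -0.5  -0.43]
6 x  0.0003 -0.0002 0.0000 -0.006 -0.003 -0.003 1
```

Emit:
servo_tool(moves="0 0.003 0 -0.005 0 0 1; 0 0.003 0 -0.005 0 0 1; 0 0 0 0 0 0 0.2; 0 0 0 0 0 0 0.2; 0 0 0 0 0 0 0.2; 0 0 0 0 0 0 0.2; 0 0 0 0 0 0 0.2; 0 0 -0.015 0 0 0 0.2; 0 0 -0.03 0 0 0 0.2; 0 0 -0.04 0 0 0 0.2; 0 0 -0.04 0 0 0 0.2; 0 0 -0.04 0 0 0 0.2; 0 0 -0.04 0 0 0 0.2; 0 0 0 0 0 0 0.2; 0 0 0 0 0 0 0.2")

```text
time_s: 61.48
tool_pos: [0.5475, 0.2148, 0.3129]
tool_rot: [-179.1, -0.7, -175.8]
force: [-0.3, -0.2, -1.2]
grip_width: 0.035
```

Run:
```python
from h import *
o=env.get_obs();print(o['tool_pos'],o['grip_width'],o['force'])
c=cam("wrist");P=cloud(c);save(c,"w15")
for n,P in (("wrist",P),("top",cloud(cam("top")))):
    m=(P[...,2]>0.09)&(P[...,2]<0.105)&(P[...,0]>0.45)&(P[...,0]<0.60)&(P[...,1]>0.12)&(P[...,1]<0.28)
    kn=P[m]
    if len(kn):
        ct=(kn.min(0)+kn.max(0))/2; b=w2b(*ct[:2]); d=b-PV; print(n,'knob',len(kn),ct,b,'alpha',np.degrees(np.arctan2(-d[1],d[0])),np.hypot(*d))
    for bx,by in ((-.07,0.08),(-.07,-.12),(0,-.12),(0,.1),(-.07,.15),(-.094,-.03)):
        w=b2w(bx,by); d=np.hypot(P[...,0]-w[0],P[...,1]-w[1]); k=(d<.006)&(P[...,2]<.15); print(bx,by,np.median(P[k][:,2]).round(4) if k.any() else None)
```

```text
[0.54745929 0.21477939 0.31291753] 0.03495000956381879 [-0.2772867  -0.23192489 -1.1874074 ]
wrist knob 225 [0.54643225 0.20466202 0.09569794] [-0.01047516  0.02036349] alpha -0.2203280259096009 0.09452554380361186
-0.07 0.08 0.0542
-0.07 -0.12 0.054
0 -0.12 0.0541
0 0.1 0.0543
-0.07 0.15 0.0542
-0.094 -0.03 0.0531
top knob 40 [0.54686979 0.20350359 0.09815159] [-0.01013152  0.01917383] alpha 0.4989527961598948 0.09487208003992229
-0.07 0.08 None
-0.07 -0.12 0.0546
0 -0.12 0.056
0 0.1 None
-0.07 0.15 None
-0.094 -0.03 0.0532
```

View pics/w15.png

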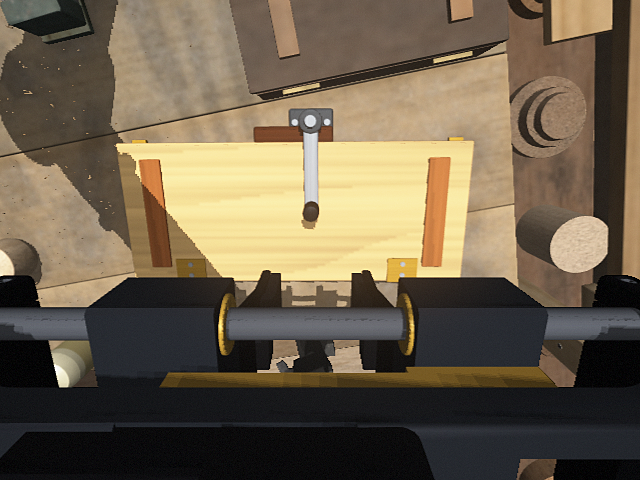

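Run:
```python
from h import *
c=cam("scene");save(c,"s16")
t=cam("top");P=cloud(t)
for o in comp(P,0.026,0.2,(0.42,0.8,-0.53,-0.03)): print(o)
```

```text
(np.int32(1127), np.float64(0.1561), array([ 776.4, -350.1]), array([ 8.2, 93.3]), 34.5)
(np.int32(392), np.float64(0.1314), array([773.1, -96.2]), array([23.7, 20.6]), 87.0)
(np.int32(327), np.float64(0.0666), array([ 768.4, -508.5]), array([29.2, 40.8]), 14.0)
(np.int32(403), np.float64(0.0524), array([ 656.9, -199.1]), array([53. , 56.9]), 0.5)
(np.int32(186), np.float64(0.0347), array([ 672.3, -497.6]), array([64.2, 23.4]), 85.3)
(np.int32(296), np.float64(0.0356), array([ 519.9, -451.9]), array([37.5, 55.4]), 12.7)
```

View pics/s16.png

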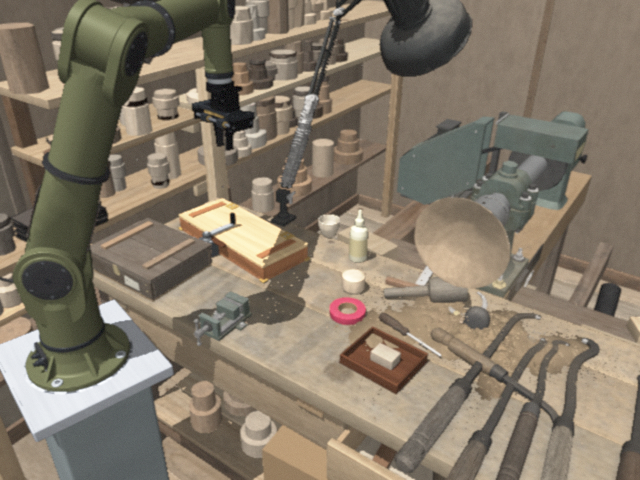

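The scene view shows the lid shut with the lever across it (around 225,230), the offcut in the tray (385,355) and the bottle upright (359,240).

```bash
python3 -c "
from cell import env
print(env.sign_off(), env.get_obs()['time_s'])"
```

```text
the job is handed in; nothing more can be done
the job is handed in; nothing more can be done
```

The job is done and handed in at about 62 s of the 210 s allowed; `env.sign_off()` gave no verdict. I moved the offcut to the scrap tray. All four kit pieces were out on the bench, and I packed them in the box about 90 mm apart. I then pushed the lid shut and led the lever across it to its stop.

Before shutting the lid I pushed the lever further open, to about 1.75 rad, because its knob stood in the lid's path.

**Last checks:**
- **Pieces:** before the lid went down, all four lay flat on the box floor, their tops within about 1 mm of floor plus height.
- **Lid:** the outer face measures 54 mm over the bench at every point checked, which is fully shut. The push at the end of closing reached about 18 N.
- **Lever:** it met its stop at about 8.5 N. It then read −0.2° in the wrist camera and +0.5° in the top camera, so 0 within measurement error.
- **Offcut and bottle:** the offcut lies in the tray, and the glue bottle is upright where it stood.

**Disagreement:** the two sanding blocks and the whetstone measured narrower than listed. By camera and grip they were about 45×75, 49×83 and 42×105 mm, against 64×84, 64×92 and 59×110 mm. The offcut was also about 4 mm narrower than listed. I used the measured sizes.

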